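# Row up three riser blocks and clamp them with a trigger clamp

## Task

Set the two loose wooden blocks for the washing machine's riser in the bar clamp, side by side in a neat row with the one already at the stop, long sides together and ends lined up. Then pump the clamp's trigger, never pushing the jaw itself, until the sprung pad presses the row tight against the stop and is about half way in; driven all the way in it crushes the blocks. Finish while holding the trigger squeezed so that the pressure stays on, and leave everything else on the counter alone.

Things in the scene. Friction and masses are not known exactly. Their poses are not given: they have to be found in the camera images.
- clamp: bar clamp's frame, fixed to the counter: plywood bed 50 mm wide with a black pistol-grip handle. Origin on the counter, on the centre line; own y runs along the clamp. Stop face at y = -120 mm, bed top at z = 15 mm, y = -140 to 220, x = -25 to 25 mm (blocks overhang it by 5 mm at each end). Fixed handle at y = 100 to 122, up to z = 150 mm; cheeks at y = 100 to 200, up to z = 61 mm
- stop: steel stop block at the clamp's -y end, 50 x 20 x 45 mm, standing on the bed; origin at the foot of its face, which looks to the clamp's +y
- jaw_head: moving jaw: black head 36 x 18 x 44 mm with a toothed 12 mm steel bar fixed behind it, its top 61 mm above the counter, which sticks out behind the trigger to the clamp's y = 256 mm minus jaw; origin at the centre of the head's front face, at y = 71 mm minus jaw
- jaw (a joint): travel of the jaw towards the stop (clamp's -y), 0 to 0.100 m, starts between 0.005 and 0.020; about 4 N of rubbing holds it where it is, no more. At 0 with the pad out the pad's front face is 165 mm from the stop face
- pad_plate: rubber-faced pressure plate in front of the jaw head, 36 wide x 34 high x 8 mm, on a sprung rod that leaves an 18 mm gap to the head; origin at the centre of its front face, 35 mm above the counter
- pad (a joint): how far the sprung pad is pushed back into the jaw head: 0 = fully out, 0.018 m = all the way in; the spring is 1.2 N per mm, so half way in is about 11 N on the blocks
- paddle: the trigger: grey upright paddle 36 wide (clamp's x) x 12 x 75 mm, behind the fixed handle; origin on its hinge, at the clamp's y = 175, z = 22 mm. It covers 55 to 130 mm from the hinge and at rest leans 0.2 rad to the clamp's +y; its outer (+y) face is then at y = 202 mm, 125 mm above the counter. It springs back by itself (3 to 5 N at the paddle)
- trigger (a joint): squeeze: 0 = rest, 0.42 rad = full stroke (top goes to the clamp's -y, ending 0.22 rad past upright). Teeth 5 mm apart: after up to 5 mm of slack a squeeze drives the jaw 45 mm per rad, some 15 mm a full stroke, 2.4 times slower than the paddle; on the way back the jaw stays. No lock: let go under load, the jaw slips back until some 4 N of pressure is left
- block_a: oiled wood block with a screw head in the middle of its top, 60 (own x) x 34 (own y) x 40 mm (z), about 70 g; origin at the centre of its underside. It already stands in the bed near the stop, long side across the clamp
- block_b: oiled wood block with a screw head in the middle of its top, 60 (own x) x 34 (own y) x 40 mm (z), about 70 g; origin at the centre of its underside. Loose on the counter
- block_c: oiled wood block with a screw head in the middle of its top, 60 (own x) x 34 (own y) x 40 mm (z), about 70 g; origin at the centre of its underside. Loose on the counter; same as block_b, either may come first
- tape_roll: bystander: roll of paper tape lying flat, 42 mm across, 22 mm high; to be left alone
- screw_jar: bystander: glass jar, 64 mm across, 85 mm high; to be left alone
- screwdriver: bystander: screwdriver lying on the counter; to be left alone
- wrench: bystander: wrench lying on the counter; to be left alone
- spray_can: bystander: metal can, 60 mm across, 170 mm high; to be left alone
- offcut: bystander: flat strip of the same wood as the blocks, 160 x 34 x 18 mm; to be left alone
- mug: bystander: white mug, 80 mm across, 90 mm high; to be left alone
Not all that is in view belongs to the job. What is shaped like the block_b but blue is not meant.

How it is judged (in metres and radians):
On the way, in this order (a step that is already met when the one before it is completed fails the run):
1. all three blocks stand in a row in the clamp's bed, let go (x of block_a in the frame of clamp between -0.01 and 0.01 m and z of block_a in the frame of clamp between 0.011 and 0.019 m and angle between the x axis of each of block_a, block_b, block_c and the x axis of clamp, either way round below 0.2 rad and angle between each of block_a, block_b, block_c's own z axis and vertical below 0.1 rad and y of block_a in the frame of clamp between -0.11 and 0.03 m and x of block_b in the frame of clamp between -0.01 and 0.01 m and z of block_b in the frame of clamp between 0.011 and 0.019 m and y of block_b in the frame of clamp between -0.11 and 0.03 m and x of block_c in the frame of clamp between -0.01 and 0.01 m and z of block_c in the frame of clamp between 0.011 and 0.019 m and y of block_c in the frame of clamp between -0.11 and 0.03 m and contact force between each of the arm, the fingers and block_a below 0.3 N and contact force between each of the arm, the fingers and block_b below 0.3 N and contact force between each of the arm, the fingers and block_c below 0.3 N), for 0.2 s.
2. the pumped jaw touches the row and its pad begins to give (all of step 1 and value of joint pad above 0.002 m), for 0.1 s.
At the end, for the whole second after the job is handed in: Blocks flat on the bed, side by side against the stop, block_a first (along 6 mm, a 5; across 8 mm; 0.12 rad), untouched; over 3 N at stop and pad; pad 4.5 to 13.5 mm in; trigger past 0.03 rad and still pressed by the robot with over 1.5 N (x of block_a in the frame of clamp between -0.008 and 0.008 m and z of block_a in the frame of clamp between 0.011 and 0.019 m and angle between the x axis of each of block_a, block_b, block_c and the x axis of clamp, either way round below 0.12 rad and angle between each of block_a, block_b, block_c's own z axis and vertical below 0.1 rad and x of block_b in the frame of clamp between -0.008 and 0.008 m and z of block_b in the frame of clamp between 0.011 and 0.019 m and x of block_c in the frame of clamp between -0.008 and 0.008 m and z of block_c in the frame of clamp between 0.011 and 0.019 m and y of block_a in the frame of clamp between -0.108 and -0.098 m and ((y of block_b in the frame of clamp between -0.075 and -0.063 m and y of block_c in the frame of clamp between -0.041 and -0.029 m) or (y of block_c in the frame of clamp between -0.075 and -0.063 m and y of block_b in the frame of clamp between -0.041 and -0.029 m)) and contact force between stop and block_a above 3 N and (contact force between pad_plate and block_b above 3 N or contact force between pad_plate and block_c above 3 N) and value of joint pad between 0.0045 and 0.0135 m and value of joint trigger above 0.03 rad and contact force between any of the fingers, the arm and paddle above 1.5 N and contact force between each of the arm, the fingers and block_a below 0.3 N and contact force between each of the arm, the fingers and block_b below 0.3 N and contact force between each of the arm, the fingers and block_c below 0.3 N); the arm keeps its last pose, push and grip.
It fails at once if the sprung pad was driven (almost) all the way in and the blocks were crushed (value of joint pad above 0.0155 m).
It fails at once if the jaw or its pad was pushed by hand instead of with the trigger (contact force between any of the fingers, the arm and jaw_head above 4 N or contact force between any of the fingers, the arm and pad_plate above 4 N).
It fails at once if another thing on the counter was disturbed (distance of any of tape_roll, screw_jar, screwdriver, wrench, spray_can, offcut, mug from where it was at the start of the episode above 0.03 m).
It also fails if it takes over 72 s, if anything falls off the work surface, if the arm or the gripper's body presses on something with over 40 N, if the wrist force passes 120 N, or if a joint passes its speed limit or range.

## Robot

A 6-joint arm with a two-finger parallel gripper is mounted at the origin on the work surface. World frame = base frame: x ahead of the robot, y to its left, z up, the work surface at z = 0. Lengths are in mm, angles in degrees, forces in N, time in s.
With the tool pointing down it reaches from about 300 to 750 mm from the base axis. Payload 8.5 kg.
Tool frame: the origin (TCP) lies between the finger pads; the fingertips stand ctrl.tcp_to_tips ahead of it and the grasp point (between the pads) is the TCP (ctrl.tcp_to_tips is the distance from the TCP to the fingertips, in mm); z points along the fingers, x is the direction in which the jaws open and shut, and the axes are right-handed (so a half turn about z gives the same grasp; the last joint's range is limited). The gripper opens to 85 mm and grips with 20 to 120 N. Pads are 22 mm wide; open, the fingers measure 114 mm over their backs; the gripper's body (76 mm by 85 mm) begins 54 mm behind the grasp point. The pads swing forward as they close: fully open they stand 13 mm farther back than shut.
Start: joints at [53.44, 21.807, 74.336, -0, 83.858, -12.336], TCP at [225.663, 501.554, 250.322] pointing down, gripper open.
Joint ranges: [-178.18, 178.18], [-50.72, 133.34], [12.68, 142.11], [-81.47, 261.47], [9.98, 163.14], [-165.26, 165.26]. Speed limits (degrees/s): [136.94, 136.94, 180, 180, 180, 180].

## Interface

Orientations are given as [roll, pitch, yaw] about the fixed x, y, z axes, in that order (R = Rz(yaw) Ry(pitch) Rx(roll)).
In Python, from rig import ctrl, imaging, spotter gives the robot as it stands. The module is installed in compiled form; this text tells all that it offers.
- The arm moves only by the tool play_rows, never from a script. Its argument "series" is a list of rows, each an object of numbers: "x", "y", "z": the shift along the world's x, y, z each as a share of 10 cm, from -1 to 1; "roll": the turn about the world's z as a share of 0.08 rad, from -1 to 1; "fingers": the closure, from -1 (fully open) to 1 (shut). A call has 1 to 10 rows; each row shifts and turns the pose as measured when the row begins; what a row does not reach is not made up. A row lasts 1/10 s, in which the tool goes at most 50 mm and 8.59 degrees, less where a joint would pass 70% of its speed; a pose out of reach is approached as far as the arm can. A call with a number of a shift or a turn outside -1 to 1 is refused whole. A call with a gripper value outside its range is refused whole. The fingers move at their own pace and stop on an object; the grip force is fixed at half the most. Time passes only in rows, so rows that do not move let the fingers close. It gives the time, the measured TCP pose, the force and the opening at its end, in the units of the state.
- ctrl.observe(): the state, without advancing time (a new reading comes with each control period).
- imaging.grab_frame(name): name is "scene" or "top"; returns the picture (420x560x3 uint8, red, green, blue); there is no depth.
- imaging.camera_params(name): a dict with "fov_y" (degrees; the focal length in pixels is half the picture's height over the tangent of half this angle, whatever the lens; pixels are square), "cx", "cy" (the principal point, pixels), "dist_coeffs" ([k1, k2, p1, p2, k3] as OpenCV has them; the pictures are not rectified), "R" (3x3) and "t" (3): a world point X has camera coordinates R X + t. Camera axes: x right, y down, z forward; pixel columns grow to the right and rows downward; lengths in mm; the calibration is good to about 2 mm. A picture is of the moment at which its call begins. camera_params takes no time and is no camera call.
- ctrl.finish_job(): hands the job in, once; it reports no verdict.
Trained networks look in the newest picture that a camera, given by its name, has taken for a name from the list of things; names that differ only in an ending like _2 or _b are one class to them, and where a whole thing is asked for, a point or a joint stands for the part that bears it (a point fixed in the world has none). Each returns a list of dicts, best first, with "p" (0 to 1); they miss things now and then, are a little off and sometimes report something else, mostly with a low value. They report only what shows in the picture. A call takes as long as a camera call. They do not tell look-alikes from the thing itself.
- spotter.recognise(camera, thing): "xy" ([column, row] in pixels, amid what is visible of it).
The state is a dict: "time_s": time; "joints": joint angles; "joint_vel": joint speeds; "joint_efforts": joint torques, N m; "ee_pos": TCP position; "tcp_rot": TCP orientation; "contact_force": force on the tool from outside, world axes, zero at the start; "moment": the same for the moment, N m; "gripper_width": opening from 0.0 (shut) to 1.0 (fully open).
Only numpy, scipy, OpenCV 4.12 (cv2) and the standard library are available. Lean on these libraries where they do the work, as an engineer would, in place of code of your own. Each camera call takes 0.05 s, during which the arm holds its last target.

## Working session

There is one attempt and no reset: what is moved stays moved. The work goes in short steps, Python scripts to look and compute and a tool call to move; the robot and the scene stay as the last step left them, time stands still between calls to the robot, and variables do not carry over. Pictures are saved under pics/ and viewed, and the job is handed in when it is done.

Besides the shell and the picture viewer there is one more tool, called after "Call:" as name(argument=value, ...) on one line, values as JSON. play_rows: Moves the arm, as the interface text tells. Shift numbers are shares of 10 cm and turn numbers shares of 0.08 rad, none past 1 either way. Its arguments: {"type":"object","properties":{"series":{"type":"array"}},"required":["series"]}

```bash
mkdir -p pics; ls
python3 - <<'E'
from rig import ctrl, imaging, spotter
import cv2
for n in ("scene","top"):
    im=imaging.grab_frame(n); cv2.imwrite(f"pics/{n}0.png",im[:,:,::-1]); print(imaging.camera_params(n))
    for t in ["block_a","clamp","stop","jaw_head","pad_plate","paddle"]:
        print(n,t,[(d["p"],d["xy"]) for d in spotter.recognise(n,t)][:6])
print(ctrl.observe(), ctrl.tcp_to_tips)
E
```

```text
pics
{'fov_y': 53.455535315481484, 'cx': 279.0054442547831, 'cy': 211.7272633110873, 'dist_coeffs': array([-0.0489892,  0.       ,  0.       ,  0.       ,  0.       ]), 'R': array([[ 0.64961692,  0.76017435,  0.01152474],
       [ 0.48491436, -0.40261958, -0.77637333],
       [-0.585539  ,  0.50993376, -0.63016794]]), 't': array([-406.70312177, -225.37725181, 1279.15112346])}
scene block_a [(0.95, [153.3, 232.9]), (0.95, [265.8, 162.4]), (0.77, [277.5, 183.9]), (0.76, [231.8, 174.1]), (0.56, [233.5, 262.1])]
scene clamp [(0.81, [291.6, 216.8]), (0.41, [410.6, 163.8])]
scene stop [(0.65, [219.2, 269.3])]
scene jaw_head [(0.87, [287.1, 213.6]), (0.39, [232.4, 260.9])]
scene pad_plate [(0.71, [322.3, 174.0]), (0.45, [275.7, 230.2])]
scene paddle [(0.71, [322.7, 170.7]), (0.42, [222.1, 272.2])]
{'fov_y': 47.22435321909726, 'cx': 276.4689805379976, 'cy': 209.07553676704876, 'dist_coeffs': array([-0.12890831,  0.        ,  0.        ,  0.        ,  0.        ]), 'R': array([[ 0.0362379 , -0.99933489,  0.00407451],
       [-0.97572528, -0.03626235, -0.21597505],
       [ 0.21597915,  0.0038
[... 447 characters left out ...]
54, [235.8, 199.3])]
{'time_s': 0.7, 'joints': array([ 5.34381193e+01,  2.18057463e+01,  7.43348382e+01,  4.21270710e-04,
        8.38610210e+01, -1.23354609e+01]), 'joint_vel': array([-0.00440987,  0.03416123, -0.04133672,  0.09164121,  0.04375966,
        0.0303977 ]), 'joint_efforts': array([-6.11472387e-04, -4.48246372e+01, -2.31439859e+01, -1.69959430e-04,
        5.07003642e-04, -2.74131651e-05]), 'ee_pos': array([225.67034651, 501.54108019, 250.33619773]), 'tcp_rot': array([-1.79999248e+02,  1.47901199e-03,  6.57735352e+01]), 'contact_force': array([-0.48504224, -0.20707431, -0.5964406 ]), 'moment': array([0.05212067, 0.00206161, 0.01998651]), 'gripper_width': 1.0031924154615048} 19.0
```

View pics/scene0.png

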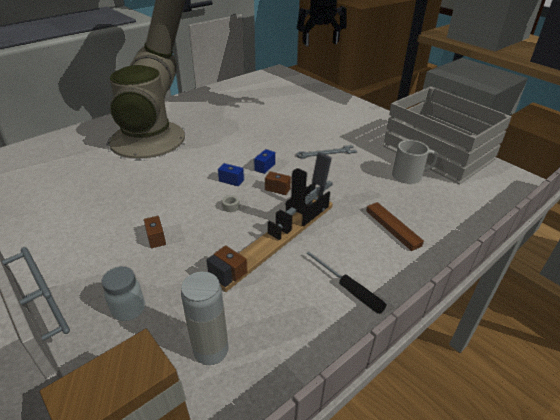

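View pics/top0.png

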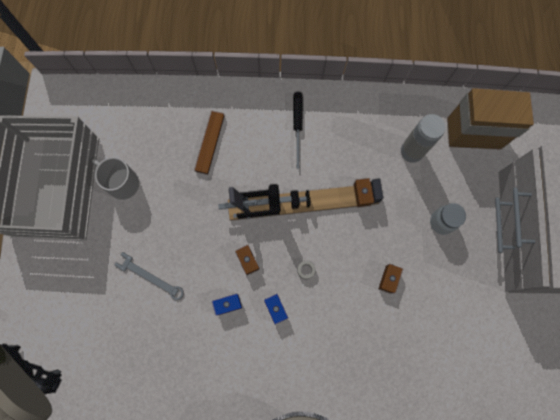

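```bash
cat > h.py <<'E'
import numpy as np, cv2
from rig import ctrl, imaging, spotter
def cam(n):
    p=imaging.camera_params(n); f=210/np.tan(np.radians(p['fov_y']/2))
    K=np.array([[f,0,p['cx']],[0,f,p['cy']],[0,0,1.]]); return K,p['dist_coeffs'],p['R'],p['t']
def ray(n,uv,z):
    K,d,R,t=cam(n); uv=np.array(uv,float).reshape(-1,1,2)
    q=cv2.undistortPoints(uv,K,d).reshape(-1,2); out=[]
    C=-R.T@t
    for a in q:
        v=R.T@np.array([a[0],a[1],1]); s=(z-C[2])/v[2]; out.append(C+s*v)
    return np.array(out)
def proj(n,X):
    K,d,R,t=cam(n); return cv2.projectPoints(np.array(X,float).reshape(-1,1,3),cv2.Rodrigues(R)[0],t,K,d)[0].reshape(-1,2)
def crop(im,x0,x1,y0,y1,s,name):
    c=cv2.resize(im[y0:y1,x0:x1,::-1],None,fx=s,fy=s,interpolation=cv2.INTER_CUBIC); cv2.imwrite(name,c)
E
python3 - <<'E'
import cv2
im=cv2.imread("pics/top0.png")[:,:,::-1]
from h import *
crop(im,215,415,120,320,3.9/1.3,"pics/t_crop1.png")
crop(im,225,305,240,320,7,"pics/t_crop2.png")
crop(im,340,420,165,300,4.4,"pics/t_crop3.png")
crop(im,215,395,165,230,4.4,"pics/t_crop4.png")
E
```

```text
(no output)
```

View pics/t_crop2.png

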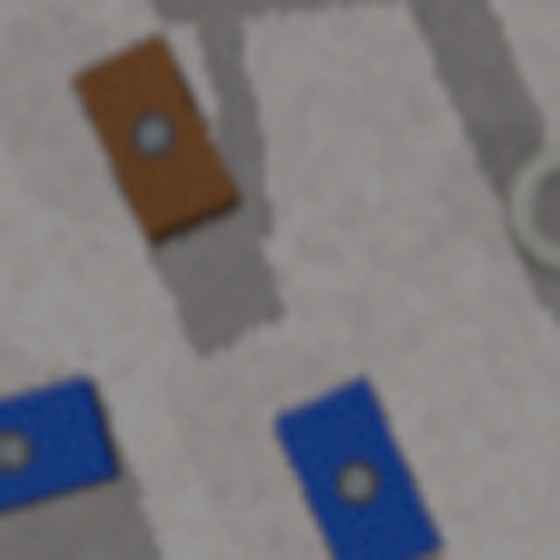

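View pics/t_crop3.png

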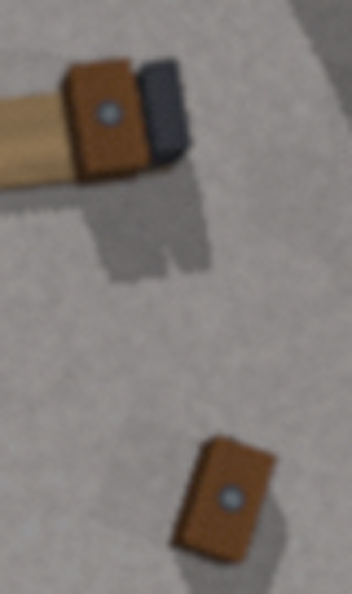

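View pics/t_crop4.png

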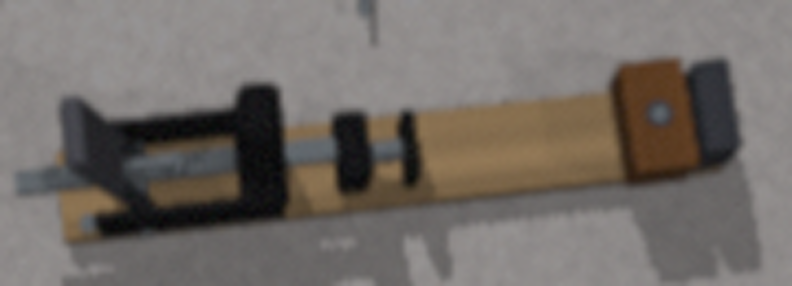

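Run:
```python
import cv2
from h import *
im=cv2.imread("pics/scene0.png")[:,:,::-1]
crop(im,200,345,140,295,3.8,"pics/s_crop1.png")
for n in("scene","top"):
    K,d,R,t=cam(n); print(-R.T@t, K[0,0])
top=cv2.imread("pics/top0.png"); sc=cv2.imread("pics/scene0.png")
from scipy.optimize import minimize
def mask(im):
    h=cv2.cvtColor(im,cv2.COLOR_BGR2HSV); print(h[260,247-5] if im is top else h[232,153]);
    return cv2.inRange(h,(3,110,40),(16,255,255))
for im,n in((top,"top"),(sc,"scene")):
    m=mask(im); cv2.imwrite(f"pics/m_{n}.png",m)
    k,l,s,c=cv2.connectedComponentsWithStats(m)
    for i in range(1,k):
        if s[i,4]>60: print(n,i,s[i],c[i])
```

```text
[1122.48276698 -433.85835517  635.79029329] 417.034898189599
[ 335.35770037   69.73402703 1122.00847594] 480.3926949416872
[ 14 167  90]
top 36 [163   0  28  32 126] [178.93650794  14.25396825]
top 81 [373   0  31  27 119] [391.41176471   9.6302521 ]
top 106 [474   0  27  41 138] [489.86231884  16.39855072]
top 110 [502   0  30  14  98] [515.6122449    5.67346939]
top 116 [532   0  24  22 125] [544.272  11.152]
top 145 [435   3  17  14  75] [442.28   9.8 ]
top 154 [19  4 14 29 93] [25.12903226 17.95698925]
top 178 [328   4  11  18  61] [333.04918033  12.19672131]
top 182 [356   5  14  18  64] [362.453125  14.828125]
top 227 [279   7  14  11  65] [285.16923077  12.16923077]
top 287 [438   9  46  43 339] [459.73451327  29.44837758]
top 335 [243  13  21  13  66] [254.13636364  18.68181818]
top 372 [97 15 18 22 92] [105.45652174  26.79347826]
top 377 [136  14  22  33 144] [145.36805556  27.77083333]
top 458 [278  18  15  18  78] [282.8974359   27.25641026]
top 533 [50 22 16 18 86] [56.60465116 29.8255814 ]
top 644 [387  27  16  15  71] [393.91549296  33.32394366]
top 692 [476  28  28  37
[... 2154 characters left out ...]
 23  30 147] [423.28571429 390.14285714]
scene 659 [355 379  25  29 110] [370.36363636 394.59090909]
scene 663 [432 378  29  32 117] [447.58974359 392.57264957]
scene 682 [ 40 383  17  21  86] [ 47.12790698 391.80232558]
scene 697 [381 385  34  35 224] [399.01785714 401.58482143]
scene 701 [431 384  10  24  75] [436.09333333 395.45333333]
scene 747 [535 392  18  28 108] [544.34259259 405.03703704]
scene 782 [493 396  35  24 204] [510.2745098  405.43627451]
scene 815 [472 400  19  20 111] [479.79279279 410.7027027 ]
scene 830 [420 403  34  17 144] [437.47916667 413.4375    ]
scene 840 [162 404  28  16 150] [177.52666667 413.24666667]
scene 869 [346 409  21  11  66] [356.16666667 413.98484848]
```

View pics/s_crop1.png

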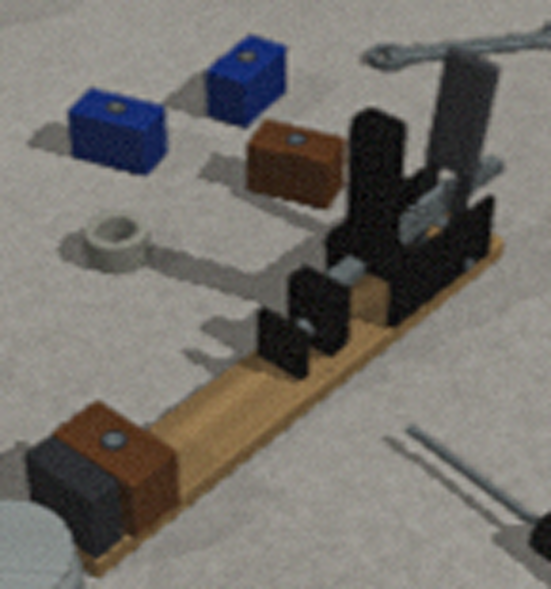

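```bash
cat > fit.py <<'E'
from h import *
from scipy.optimize import minimize, least_squares
def box(x,y,yaw,lx,ly,z0,z1,cx=0,cy=0):
    c,s=np.cos(yaw),np.sin(yaw); P=[]
    for a in(-1,1):
        for b in(-1,1):
            for z in(z0,z1):
                u,v=cx+a*lx/2,cy+b*ly/2; P.append([x+c*u-s*v,y+s*u+c*v,z])
    return np.array(P)
def render(n,P,roi,S=8):
    x0,y0,x1,y1=roi; q=(proj(n,P)-[x0,y0]+.5)*S
    m=np.zeros(((y1-y0)*S,(x1-x0)*S),np.uint8)
    cv2.fillConvexPoly(m,cv2.convexHull(np.round(q*16).astype(np.int32)),255,shift=4)
    return cv2.resize(m,(x1-x0,y1-y0),interpolation=cv2.INTER_AREA)/255.
def bmask(im):
    h=cv2.cvtColor(im,cv2.COLOR_BGR2HSV); return cv2.inRange(h,(3,110,20),(18,255,255))
def fitblock(ims,x,y,yaw,z0=0,pad=10):
    obs={}
    for n,im in ims.items():
        q=proj(n,box(x,y,yaw,60,34,z0,z0+40)); a=np.floor(q.min(0)-pad).astype(int); b=np.ceil(q.max(0)+pad).astype(int)
        roi=(a[0],a[1],b[0],b[1]); m=bmask(im)[a[1]:b[1],a[0]:b[0]]
        m=cv2.morphologyEx(m,cv2.MORPH_CLOSE,np.ones((5,5),np.uint8))/255.; obs[n]=(roi,m)
    def cost(p): return sum(np.abs(render(n,box(*p,60,34,z0,z0+40),r)-m).sum()/m.sum() for n,(r,m) in obs.items())
    best=None
    for dy in(-.2,0,.2):
        s=np.array([[0,0,0],[10,0,0],[0,10,0],[0,0,.15]])+[x,y,yaw+dy]
        r=minimize(cost,s[0],method="Nelder-Mead",options=dict(initial_simplex=s,xatol=.05,fatol=1e-4))
        if best is None or r.fun<best.fun: best=r
    return best.x,best.fun
E
python3 - <<'E'
from fit import *
ims={n:cv2.imread(f"pics/{n}0.png") for n in("top","scene")}
for name,uv,uv2,z in(("near",(247,259.5),(277.9,177),0),("far",(392.5,278.3),(153,222),0),("a",(364.8,190.8),(230,255.5),15)):
    P=ray("top",uv,z+40)[0]; P2=ray("scene",uv2,z+40)[0]; print(name,P,P2)
    for y0 in (0.3,-.5):
      for k in (ims,{"top":ims["top"]}): 
        r=fitblock(k,P[0],P[1],{"near":.5,"far":-.4,"a":0.05}[name] ,z); 
        print(r[0][:2],np.degrees(r[0][2]),r[1])
      break
    print(np.round(ray("top",uv,z+40)[0],1))
E
```

```text
near [455.68829713 136.27454812  40.        ] [461.2391622  136.57372509  40.        ]
[456.87687744 137.56427757] 32.72846846971934 0.5203804865539743
[456.69349968 136.825624  ] 27.42705965307467 0.3393078861638699
[455.7 136.3  40. ]
far [ 424.27731795 -193.92365572   40.        ] [ 419.1589221  -188.16154131   40.        ]
[ 425.46665865 -192.10672833] -18.61674403432023 0.4763695272083702
[ 426.2809811  -193.76340696] -23.75813092394917 0.3416499408162215
[ 424.3 -193.9   40. ]
a [ 622.09323089 -128.09736308   55.        ] [ 624.85070686 -125.84717301   55.        ]
[ 626.62990876 -125.94819256] 10.912587965316668 0.8545091530254716
[ 622.75881601 -127.34255083] 8.521075822068124 0.24102636269818933
[ 622.1 -128.1   55. ]
```

Run:
```python
from fit import *
ims={n:cv2.imread(f"pics/{n}0.png") for n in("top","scene")}
def ov(n,im,P,name,roi,s):
    x0,x1,y0,y1=roi; c=cv2.resize(im[y0:y1,x0:x1],None,fx=s,fy=s,interpolation=cv2.INTER_NEAREST)
    for B in P:
        q=((proj(n,B)-[x0,y0]+.5)*s).astype(int)
        for i in range(8):
            for b in (1,2,4):
                if not i&b: cv2.line(c,tuple(map(int,q[i])),tuple(map(int,q[i|b])),(0,255,0),1)
    return c
B=[box(456.5,137,np.radians(27.5),60,34,0,40),box(425.5,-193.5,np.radians(-23),60,34,0,40)]
a=ov("top",ims["top"],B,0,(227,267,240,280),7); b=ov("top",ims["top"],B,0,(371,411,258,298),7)
c=ov("scene",ims["scene"],B,0,(258,298,163,203),7); d=ov("scene",ims["scene"],B,0,(134,174,211,251),7)
cv2.imwrite("pics/ov1.png",np.vstack([np.hstack([a,b]),np.hstack([c,d])]))
h=cv2.cvtColor(ims["top"],cv2.COLOR_BGR2HSV); print(h[265:285,388]); print(h[240:280,247])
```

```text
[[ 11 117  74]
 [ 14 161  73]
 [ 14 169  83]
 [ 13 161  90]
 [ 13 153  90]
 [ 13 155  92]
 [ 14 166  92]
 [ 12 155  94]
 [ 13 162  93]
 [ 13 161  92]
 [ 14 165  91]
 [ 14 168  88]
 [ 12 144  87]
 [ 13 157  86]
 [ 14 156  88]
 [ 14 160  89]
 [ 14 163  89]
 [ 14 163  89]
 [ 14 164  90]
 [ 14 160  89]]
[[ 20   7 106]
 [  0   7 113]
 [ 12  10 126]
 [ 10  11 137]
 [  9  26 129]
 [ 12  73 108]
 [ 13 143  96]
 [ 13 165  96]
 [ 13 165  94]
 [ 13 164  95]
 [ 13 163  94]
 [ 13 157  94]
 [ 14 165  93]
 [ 13 156  93]
 [ 13 155  94]
 [ 12 132  87]
 [  5  56  78]
 [111  20  89]
 [104  27 104]
 [104  31 107]
 [109  30  94]
 [120  10  73]
 [  9  95  78]
 [ 14 156  88]
 [ 14 157  91]
 [ 13 151  91]
 [ 14 163  91]
 [ 13 156  88]
 [ 13 153  90]
 [ 13 155  89]
 [ 14 155  92]
 [ 14 165  91]
 [ 12 155  87]
 [ 13 146  68]
 [ 14  59  65]
 [  6  14  88]
 [  0   7 103]
 [  0   7 111]
 [  0   8 121]
 [  8   8 135]]
```

View pics/ov1.png

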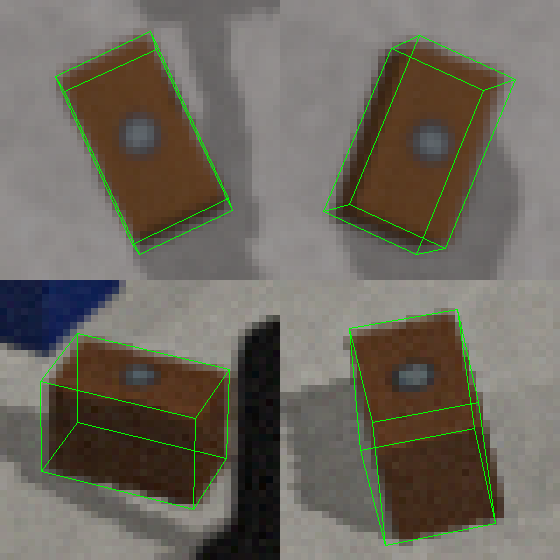

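```bash
cat >> fit.py <<'E'
def cw(c,p):
    p=np.atleast_2d(p).astype(float); co,s=np.cos(c[2]),np.sin(c[2])
    return np.c_[c[0]+co*p[:,0]-s*p[:,1], c[1]+s*p[:,0]+co*p[:,1], p[:,2]]
def ovl(n,im,boxes,roi,s):
    x0,x1,y0,y1=roi; c=cv2.resize(im[y0:y1,x0:x1],None,fx=s,fy=s,interpolation=cv2.INTER_CUBIC)
    for B in boxes:
        q=((proj(n,B)-[x0,y0]+.5)*s).astype(int)
        for i in range(8):
            for b in (1,2,4):
                if not i&b: cv2.line(c,tuple(map(int,q[i])),tuple(map(int,q[i|b])),(0,255,0),1)
    return c
def cbox(c,x0,x1,y0,y1,z0,z1): return cw(c,[[a,b,z] for a in(x0,x1) for b in(y0,y1) for z in(z0,z1)])
E
python3 - <<'E'
from fit import *
T=lambda u,v:(u/4.4+215-.4,v/4.4+165-.4)
S=lambda u,v:(u/3.8+200-.4,v/3.8+140-.4)
# points (cam, clamp pt) ; lines: clamp x,z
pts=[("top",(-25,220,0),T(66,242)),("scene",(25,220,15),S(503,243)),("scene",(25,-140,0),S(98,575))]
lines=[("top",25,15,T(540,97)),("top",25,15,T(430,109)),("top",-25,0,T(580,191)),("top",-25,0,T(300,219)),
("scene",25,0,S(300,425)),("scene",25,0,S(420,320)),("scene",25,15,S(300,410)),("scene",-25,15,S(170,413)),("scene",-25,15,S(215,377))]
def res(c,cams):
    r=[]
    for n,p,uv in pts:
        if n in cams: r+=list(proj(n,cw(c,p))[0]-uv)
    for n,x,z,uv in lines:
        if n in cams:
            a,b=proj(n,cw(c,[[x,-140,z],[x,220,z]])); d=(b-a)/np.linalg.norm(b-a); r.append(d[0]*(uv[1]-a[1])-d[1]*(uv[0]-a[0]))
    return r
ims={n:cv2.imread(f"pics/{n}0.png") for n in("top","scene")}
for cams in(("top",),("scene",),("top","scene")):
    s=least_squares(res,[608,-25,.14],args=(cams,)); print(cams,s.x[:2],np.degrees(s.x[2]),np.round(s.fun,1))
    c=s.x
    if cams==("top","scene") or cams==("top",):
        bx=[cbox(c,-25,25,-140,220,0,15),cbox(c,-25,25,-140,-120,15,60),cbox(c,-25,25,100,122,15,150)]
        cv2.imwrite("pics/ovc_%d_t.png"%len(cams),ovl("top",ims["top"],bx,(215,395,165,230),4.4))
        cv2.imwrite("pics/ovc_%d_s.png"%len(cams),ovl("scene",ims["scene"],bx,(200,345,140,295),3.8))
    print("a in clamp", [ (R2:=np.array([[np.cos(c[2]),np.sin(c[2])],[-np.sin(c[2]),np.cos(c[2])]]))@(np.array(q)-c[:2]) for q in((622.1,-128.1),(624.85,-125.85))])
for n in("mug","screw_jar","spray_can","offcut","screwdriver","tape_roll"):
    d=spotter.recognise("top",n); print(n,[(round(k["p"],2),k["xy"]) for k in d[:2]])
E
```

```text
('top',) [609.11449518 -29.54272309] 8.028938266434572 [ 0.   0.   0.3  0.  -0.2 -0.1]
a in clamp [array([ -0.90759742, -99.40491152]), array([  2.1297109 , -97.56106821])]
('scene',) [610.36155175 -27.98491886] 8.55103288957716 [ 1.1 -1.2  0.2  1.8  0.8 -1.   1.6  0.5 -0.1]
a in clamp [array([  -3.278176  , -100.74757665]), array([ -0.22419242, -98.93148628])]
('top', 'scene') [609.87784228 -28.35963961] 8.388206945818029 [-0.4  0.3  1.  -1.1 -0.3  1.7 -0.2 -0.3 -0.7 -0.3  1.  -1.   1.8  0.7
  0.1]
a in clamp [array([  -2.45865479, -100.45633702]), array([  0.59015541, -98.63157503])]
mug [(0.82, [113.7, 175.4])]
screw_jar [(0.9, [450.4, 216.3]), (0.73, [394.2, 279.1])]
spray_can [(0.72, [420.7, 139.5]), (0.7, [297.0, 111.1])]
offcut [(0.86, [207.8, 143.9])]
screwdriver [(0.97, [296.0, 108.4])]
tape_roll [(0.63, [301.6, 265.5])]
```

View pics/ovc_2_t.png

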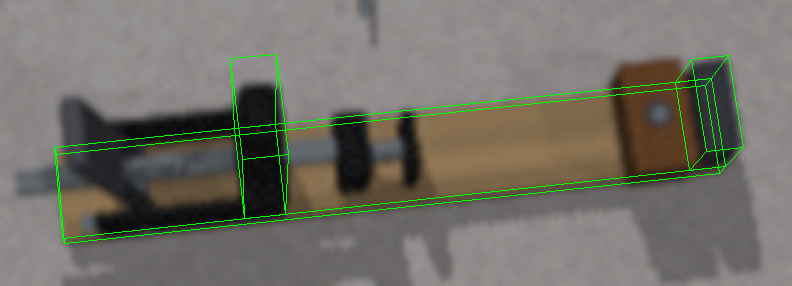

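View pics/ovc_2_s.png

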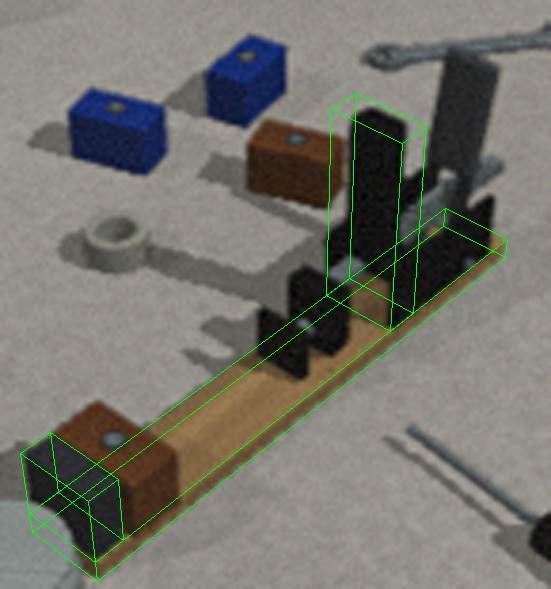

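Call:
play_rows(series=[{"x": 0.23, "y": -0.36, "z": -0.1, "roll": -0.84, "fingers": -1}, {"x": 0.23, "y": -0.36, "z": -0.1, "roll": -0.84, "fingers": -1}, {"x": 0.23, "y": -0.36, "z": -0.1, "roll": -0.84, "fingers": -1}, {"x": 0.23, "y": -0.36, "z": -0.1, "roll": -0.84, "fingers": -1}, {"x": 0.23, "y": -0.36, "z": -0.1, "roll": -0.84, "fingers": -1}, {"x": 0.23, "y": -0.36, "z": -0.1, "roll": -0.84, "fingers": -1}, {"x": 0.23, "y": -0.36, "z": -0.1, "roll": -0.84, "fingers": -1}, {"x": 0.23, "y": -0.36, "z": -0.1, "roll": -0.84, "fingers": -1}, {"x": 0.23, "y": -0.36, "z": -0.1, "roll": -0.84, "fingers": -1}, {"x": 0.23, "y": -0.36, "z": -0.1, "roll": -0.84, "fingers": -1}])

```text
time_s: 2.0
ee_pos: [460.2, 131.1, 149.1]
tcp_rot: [179.9, -0.5, 26.3]
contact_force: [1.3, 1.1, 0.4]
gripper_width: 0.996
```

Call:
play_rows(series=[{"x": -0.03, "y": 0.05, "z": -0.3, "roll": 0.25, "fingers": -1}, {"z": -0.3, "fingers": -1}, {"fingers": -1}, {"fingers": -1}])

```text
validation failed for argument at $.se...
```

Run:
```python
from fit import *
print({k:np.round(v,1) for k,v in ctrl.observe().items() if k in("ee_pos","tcp_rot")})
a=imaging.grab_frame("top"); b=imaging.grab_frame("scene")
cv2.imwrite("pics/g1.png",np.hstack([cv2.resize(a[210:310,200:300,::-1],None,fx=4,fy=4,interpolation=cv2.INTER_CUBIC),cv2.resize(b[120:220,220:320,::-1],None,fx=4,fy=4,interpolation=cv2.INTER_CUBIC)]))
```

```text
{'ee_pos': array([460.2, 131.1, 149.1]), 'tcp_rot': array([179.9,  -0.5,  26.3])}
```

View pics/g1.png

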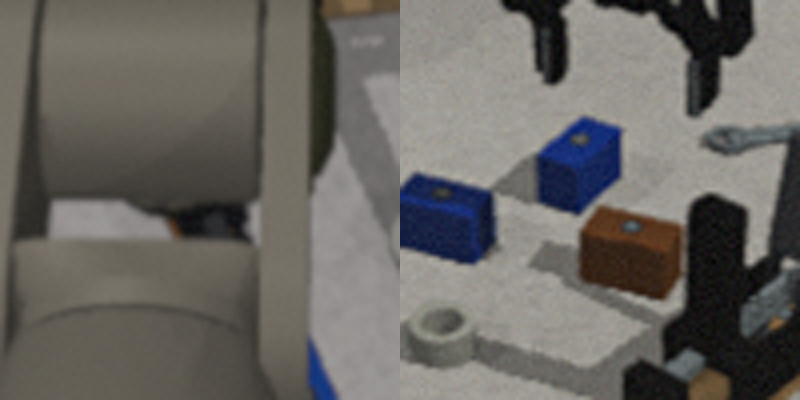

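Call:
play_rows(series=[{"x": -0.03, "y": 0.05, "z": -0.3, "roll": 0.25, "fingers": -1}, {"x": 0, "y": 0, "z": -0.3, "roll": 0, "fingers": -1}, {"x": 0, "y": 0, "z": -0.15, "roll": 0, "fingers": -1}, {"x": 0, "y": 0, "z": 0, "roll": 0, "fingers": -1}])

```text
time_s: 2.5
ee_pos: [459.4, 133.9, 71.9]
tcp_rot: [179.8, -0.6, 27.2]
contact_force: [0.6, -0.4, 0.2]
gripper_width: 0.999
```

Run:
```python
from fit import *
print({k:np.round(v,1) for k,v in ctrl.observe().items() if k in("ee_pos","tcp_rot")})
b=imaging.grab_frame("scene")
cv2.imwrite("pics/g2.png",cv2.resize(b[120:220,220:320,::-1],None,fx=6,fy=6,interpolation=cv2.INTER_CUBIC))
```

```text
{'ee_pos': array([459.4, 133.9,  71.9]), 'tcp_rot': array([179.8,  -0.6,  27.2])}
```

View pics/g2.png

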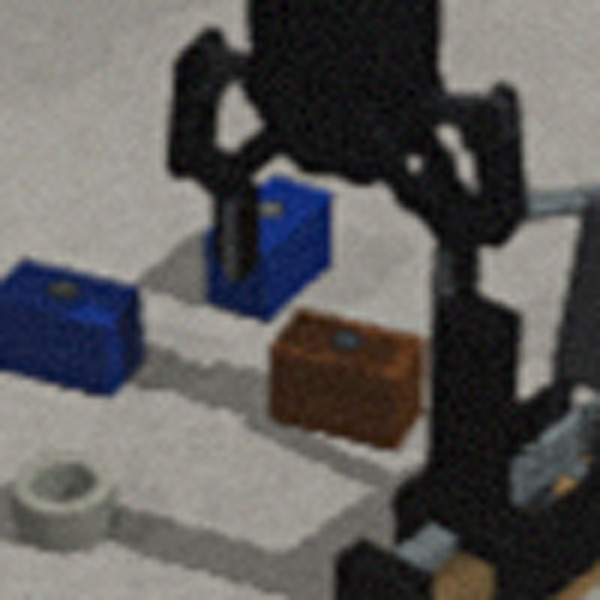

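Run:
```python
from fit import *
o=ctrl.observe();p=o["ee_pos"];y=np.radians(o["tcp_rot"][2]); d=np.array([np.cos(y),np.sin(y),0])
for z in(45,53,60,66):
    print(z,proj("scene",[[*(p-d*49)[:2],z],[*(p+d*49)[:2],z]]).round(1).tolist(), proj("scene",[[*(p-d*42.5)[:2],z]]).round(1))
```

```text
45 [[259.0, 171.2], [295.0, 179.9]] [[261.4 171.8]]
53 [[259.0, 168.6], [295.1, 177.2]] [[261.3 169.1]]
60 [[258.9, 166.3], [295.2, 174.9]] [[261.3 166.8]]
66 [[258.9, 164.2], [295.3, 172.8]] [[261.2 164.8]]
```

Call:
play_rows(series=[{"x": -0.01, "y": 0.03, "z": -0.25, "roll": 0, "fingers": -1}, {"x": 0, "y": 0, "z": -0.25, "roll": 0, "fingers": -1}, {"x": 0, "y": 0, "z": 0, "roll": 0, "fingers": 1}, {"x": 0, "y": 0, "z": 0, "roll": 0, "fingers": 1}, {"x": 0, "y": 0, "z": 0, "roll": 0, "fingers": 1}, {"x": 0, "y": 0, "z": 0, "roll": 0, "fingers": 1}, {"x": 0, "y": 0, "z": 0, "roll": 0, "fingers": 1}, {"x": 0, "y": 0, "z": 0, "roll": 0, "fingers": 1}])

```text
time_s: 3.35
ee_pos: [463.4, 138.8, 31.2]
tcp_rot: [179.4, -1.5, 27.3]
contact_force: [0.6, -0.5, -0.5]
gripper_width: 0.69
```

Call:
play_rows(series=[{"x": 0, "y": 0, "z": 0.2, "roll": 0, "fingers": 1}, {"x": 0, "y": 0, "z": 0.3, "roll": 0, "fingers": 1}, {"x": 0, "y": 0, "z": 0.3, "roll": 0, "fingers": 1}, {"x": 0, "y": 0, "z": 0.3, "roll": 0, "fingers": 1}, {"x": 0, "y": 0, "z": 0, "roll": 0, "fingers": 1}])

```text
time_s: 3.85
ee_pos: [462.5, 138.6, 145.7]
tcp_rot: [179.4, -1.5, 27.3]
contact_force: [-0.1, 0.1, -1.1]
gripper_width: 0.695
```

Run:
```python
from fit import *
print({k:np.round(v,1) for k,v in ctrl.observe().items() if k in("ee_pos","tcp_rot","gripper_width")})
b=imaging.grab_frame("scene")
cv2.imwrite("pics/g3.png",cv2.resize(b[90:220,200:330,::-1],None,fx=5,fy=5,interpolation=cv2.INTER_CUBIC)[:600])
```

```text
{'ee_pos': array([462.5, 138.6, 145.7]), 'tcp_rot': array([179.4,  -1.5,  27.3]), 'gripper_width': np.float64(0.7)}
```

View pics/g3.png

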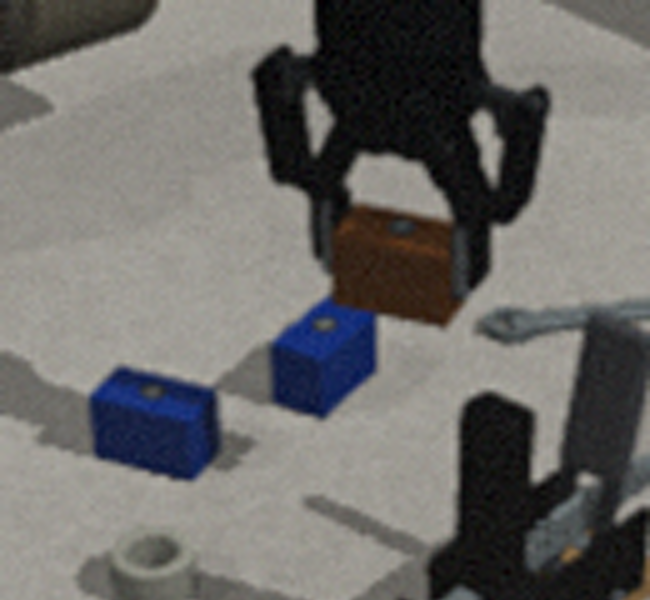

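Run:
```python
from fit import *
o=ctrl.observe();p=o["ee_pos"];z=p[2]+9
q=ray("scene",(280.0,134.6),z)[0]; print(q,q-p)
y=np.radians(o["tcp_rot"][2]); d=(q-p)[:2]; print("along",d@[np.cos(y),np.sin(y)],"perp",d@[-np.sin(y),np.cos(y)])
c=(609.6,-29,np.radians(8.2))
for t in((0,-62,0),(0,-24,0),(0,195,0),(0,230,0)): print(t,cw(c,t))
```

```text
[453.37913929 148.37463974 152.87915413] [-8.25006892  9.81194314  9.        ]
along -2.829834828750988 perp 12.503195600989866
(0, -62, 0) [[618.44299389 -90.36612632   0.        ]]
(0, -24, 0) [[613.02309441 -52.75462954   0.        ]]
(0, 195, 0) [[581.78735793 164.00636503   0.        ]]
(0, 230, 0) [[576.79534525 198.64853311   0.        ]]
```

Run:
```python
from fit import *
o=ctrl.observe();p=o["ee_pos"]; print(o["joint_vel"].round(2))
y=np.radians(o["tcp_rot"][2]); d=np.array([np.cos(y),np.sin(y),0]);e=np.array([-d[1],d[0],0])
f=lambda q:((np.array(q)+.4-[200,90])*5).round()
print("tcp",f(proj("scene",[p])))
for h in(-19,-10,0,10,20): print(h,f(proj("scene",[p-30*d+[0,0,h],p+30*d+[0,0,h],p-37*d+[0,0,h],p+37*d+[0,0,h]])).tolist())
b=imaging.grab_frame("scene"); c=cv2.imread
im=cv2.imread("pics/g3.png")
im2=cv2.resize(b[90:220,200:330,::-1],None,fx=5,fy=5,interpolation=cv2.INTER_CUBIC)[:600]
for top in(9,1):
    B=box(p[0],p[1],y,60,34,p[2]+top-40,p[2]+top); cv2.imwrite(f"pics/g4_{top}.png",ovl("scene",b[:,:,::-1],[B],(240,310,105,165),8))
```

```text
[-0.06  2.57  2.71 -0.01 -1.63 -0.04]
tcp [[397. 255.]]
-19 [[340.0, 277.0], [455.0, 302.0], [326.0, 274.0], [469.0, 305.0]]
-10 [[340.0, 261.0], [456.0, 286.0], [326.0, 258.0], [470.0, 289.0]]
0 [[339.0, 242.0], [456.0, 267.0], [326.0, 240.0], [470.0, 270.0]]
10 [[339.0, 224.0], [457.0, 249.0], [326.0, 221.0], [471.0, 251.0]]
20 [[339.0, 205.0], [458.0, 230.0], [326.0, 202.0], [472.0, 232.0]]
```

View pics/g4_1.png

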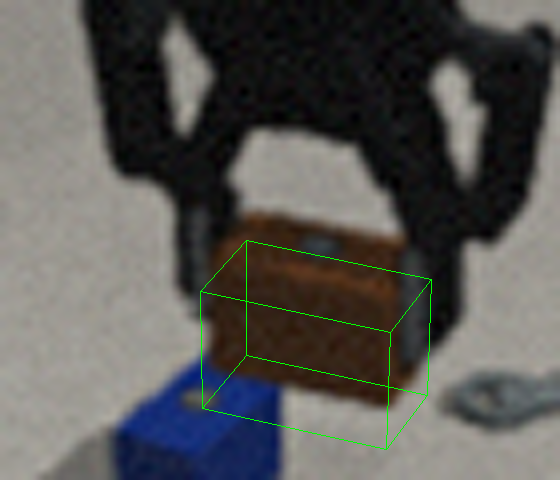

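View pics/g4_9.png

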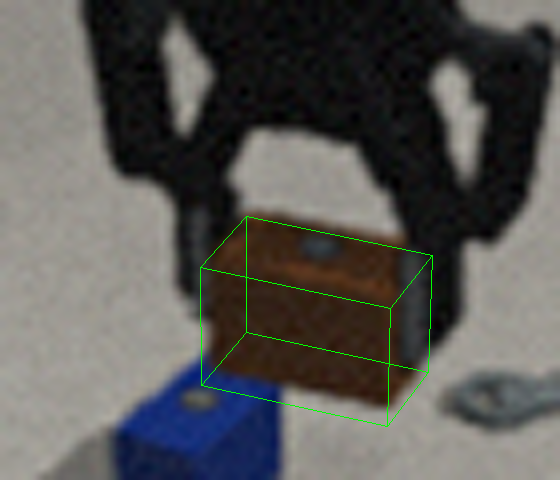

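Call:
play_rows(series=[{"x": 0.1, "y": -0.45, "z": 0, "roll": -0.7, "fingers": 1}, {"x": 0.2, "y": -0.45, "z": 0, "roll": -0.7, "fingers": 1}, {"x": 0.3, "y": -0.4, "z": 0, "roll": -0.7, "fingers": 1}, {"x": 0.3, "y": -0.4, "z": 0, "roll": -0.7, "fingers": 1}, {"x": 0.3, "y": -0.3, "z": 0, "roll": -0.7, "fingers": 1}, {"x": 0.3, "y": -0.25, "z": 0, "roll": -0.7, "fingers": 1}, {"x": 0.05, "y": 0, "z": 0, "roll": 0, "fingers": 1}, {"x": 0, "y": 0, "z": 0, "roll": 0, "fingers": 1}])

```text
time_s: 4.75
ee_pos: [614.3, -94.6, 129.1]
tcp_rot: [-179.8, -0.0, 7.4]
contact_force: [-0.3, -0.8, -0.4]
gripper_width: 0.694
```

Call:
play_rows(series=[{"x": 0.04, "y": 0.08, "z": -0.2, "roll": 0.17, "fingers": 1}, {"x": 0, "y": 0, "z": -0.2, "roll": 0, "fingers": 1}, {"x": 0, "y": 0, "z": 0, "roll": 0, "fingers": 1}, {"x": 0, "y": 0, "z": 0, "roll": 0, "fingers": 1}])

```text
time_s: 5.15
ee_pos: [614.8, -83.0, 85.4]
tcp_rot: [-179.6, 0.3, 8.4]
contact_force: [0.1, 0.8, -0.2]
gripper_width: 0.692
```

Run:
```python
from fit import *
o=ctrl.observe();p=o["ee_pos"];print(p,o["tcp_rot"])
b=imaging.grab_frame("scene");t=imaging.grab_frame("top")
cv2.imwrite("pics/p1s.png",b[:,:,::-1]);cv2.imwrite("pics/p1t.png",t[:,:,::-1])
y=np.radians(o["tcp_rot"][2]);c=(609.6,-29,np.radians(8.2))
B=[box(p[0],p[1],y,60,34,p[2]-31,p[2]+9), cbox(c,-30,30,-116.5,-82.5,15,55)]
cv2.imwrite("pics/p1so.png",ovl("scene",b[:,:,::-1],B,(195,305,190,300),5.4)); cv2.imwrite("pics/p1to.png",ovl("top",t[:,:,::-1],B,(280,400,150,240),5.4))
```

```text
[614.82499782 -83.013586    85.36444901] [-179.57070103    0.32180464    8.42753487]
```

View pics/p1so.png

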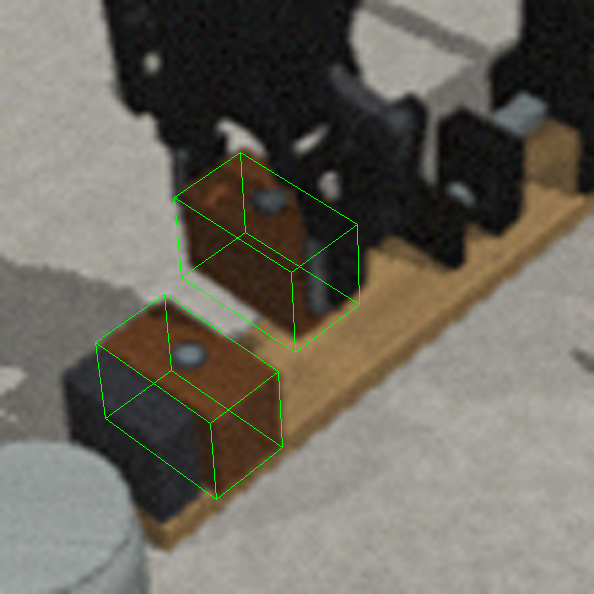

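View pics/p1to.png

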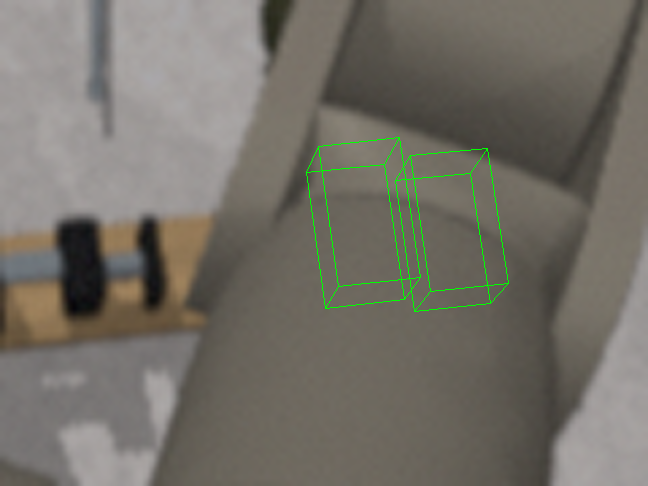

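Run:
```python
from fit import *
b=cv2.imread("pics/p1s.png")
cv2.imwrite("pics/p1z.png",cv2.resize(b[210:265,220:275],None,fx=10,fy=10,interpolation=cv2.INTER_CUBIC))
```

```text
(no output)
```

View pics/p1z.png

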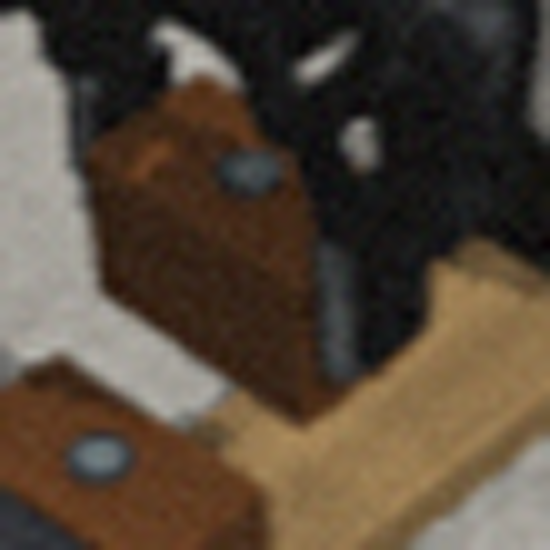

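Run:
```python
from fit import *
o=ctrl.observe();p=o["ee_pos"];y=np.radians(o["tcp_rot"][2])
U=lambda u,v:np.array((u/10+220-.45,v/10+210-.45))
obs=[((-30,-17,40),U(92,158)),((-30,-17,0),U(105,288)),((30,-17,0),U(302,422)),((0,0,41),U(250,172))]
def res(q): 
    return np.concatenate([proj("scene",cw((q[0],q[1],q[3]),np.array(a)+[0,0,q[2]]))[0]-u for a,u in obs])
s=least_squares(res,[*p[:2],p[2]-31,y]); print(s.x[:3],np.degrees(s.x[3]),s.fun.round(1))
s=least_squares(lambda q:res([*q,y]),[*p[:2],p[2]-31]); print(s.x,s.fun.round(1), s.x-[*p[:2],p[2]])
s=least_squares(lambda q:res([*q,p[2]-31,y]),p[:2]); print(s.x,s.fun.round(1), s.x-p[:2])
print("A", ray("scene",U(100,455),56))
```

```text
[573.78748451 -52.28437845  12.88855989] 8.47753589684575 [ 0.1 -0.4 -0.   0.4 -0.  -0.2 -0.1  0.1]
[573.90326484 -52.35701469  12.99688738] [ 0.1 -0.4 -0.   0.4 -0.  -0.1 -0.1  0.1] [-41.24329066  30.96026391 -72.82752545]
[612.25046608 -77.84976411] [-0.6 -1.2 -0.6  0.6  0.8  1.   0.4 -0.6] [-2.89608942  5.46751449]
A [[ 624.13356892 -126.33544025   56.        ]]
```

Call:
play_rows(series=[{"x": 0.045, "y": -0.065, "z": -0.1, "roll": 0, "fingers": 1}, {"x": 0, "y": 0, "z": -0.1, "roll": 0, "fingers": 1}, {"x": 0, "y": 0, "z": -0.05, "roll": 0, "fingers": 1}, {"x": 0, "y": 0, "z": -0.05, "roll": 0, "fingers": 1}])

```text
time_s: 5.65
ee_pos: [620.7, -90.8, 55.8]
tcp_rot: [-179.7, 0.1, 8.4]
contact_force: [0.2, 0.2, -0.2]
gripper_width: 0.695
```

Call:
play_rows(series=[{"x": 0, "y": 0, "z": -0.04, "roll": 0, "fingers": 1}, {"x": 0, "y": 0, "z": -0.04, "roll": 0, "fingers": 1}, {"x": 0, "y": 0, "z": 0, "roll": 0, "fingers": 1}])

```text
time_s: 5.95
ee_pos: [620.3, -90.7, 46.1]
tcp_rot: [-179.7, 0.1, 8.4]
contact_force: [0.4, 0.1, -1.1]
gripper_width: 0.691
```

Call:
play_rows(series=[{"x": 0, "y": 0, "z": -0.02, "roll": 0, "fingers": 1}, {"x": 0, "y": 0, "z": -0.02, "roll": 0, "fingers": 1}])

```text
time_s: 6.15
ee_pos: [620.5, -90.7, 42.3]
tcp_rot: [-179.7, 0.1, 8.4]
contact_force: [-4.5, 1.1, 12.3]
gripper_width: 0.696
```

Call:
play_rows(series=[{"x": 0, "y": 0, "z": 0, "roll": 0, "fingers": -1}, {"x": 0, "y": 0, "z": 0, "roll": 0, "fingers": -1}, {"x": 0, "y": 0, "z": 0, "roll": 0, "fingers": -1}, {"x": 0, "y": 0, "z": 0, "roll": 0, "fingers": -1}, {"x": 0, "y": 0, "z": 0.2, "roll": 0, "fingers": -1}, {"x": 0, "y": 0, "z": 0.3, "roll": 0, "fingers": -1}, {"x": 0, "y": 0, "z": 0.3, "roll": 0, "fingers": -1}, {"x": 0, "y": 0, "z": 0.2, "roll": 0, "fingers": -1}])

```text
time_s: 6.95
ee_pos: [619.0, -90.2, 143.0]
tcp_rot: [-179.5, 0.4, 8.4]
contact_force: [-0.2, -0.4, -0.4]
gripper_width: 1.0
```

Call:
play_rows(series=[{"x": -0.3, "y": -0.1, "z": 0, "roll": -0.98, "fingers": -1}, {"x": -0.3, "y": -0.15, "z": 0, "roll": -0.98, "fingers": -1}, {"x": -0.3, "y": -0.15, "z": 0, "roll": -0.98, "fingers": -1}, {"x": -0.3, "y": -0.15, "z": 0, "roll": -0.98, "fingers": -1}, {"x": -0.3, "y": -0.15, "z": 0, "roll": -0.98, "fingers": -1}, {"x": -0.3, "y": -0.15, "z": 0, "roll": -0.98, "fingers": -1}, {"x": -0.1, "y": -0.15, "z": 0, "roll": -0.98, "fingers": -1}, {"x": 0, "y": 0, "z": 0, "roll": 0, "fingers": -1}])

```text
time_s: 7.75
ee_pos: [423.4, -192.5, 148.1]
tcp_rot: [-179.8, -0.2, -24.2]
contact_force: [0.4, -0.1, 0.1]
gripper_width: 0.999
```

Run:
```python
from fit import *
o=ctrl.observe();p=o["ee_pos"];print(p,o["tcp_rot"])
b=imaging.grab_frame("scene");t=imaging.grab_frame("top")
cv2.imwrite("pics/p2s.png",b[:,:,::-1]);cv2.imwrite("pics/p2t.png",t[:,:,::-1])
cv2.imwrite("pics/p2.png",np.hstack([cv2.resize(b[200:300,200:300,::-1],None,fx=4,fy=4,interpolation=cv2.INTER_CUBIC),cv2.resize(t[150:250,300:400,::-1],None,fx=4,fy=4,interpolation=cv2.INTER_CUBIC)]))
cv2.imwrite("pics/p2f.png",cv2.resize(b[140:260,100:220,::-1],None,fx=5,fy=5,interpolation=cv2.INTER_CUBIC))
```

```text
[ 423.36610683 -192.48138499  148.05952392] [-179.81737731   -0.22950332  -24.19782311]
```

View pics/p2.png

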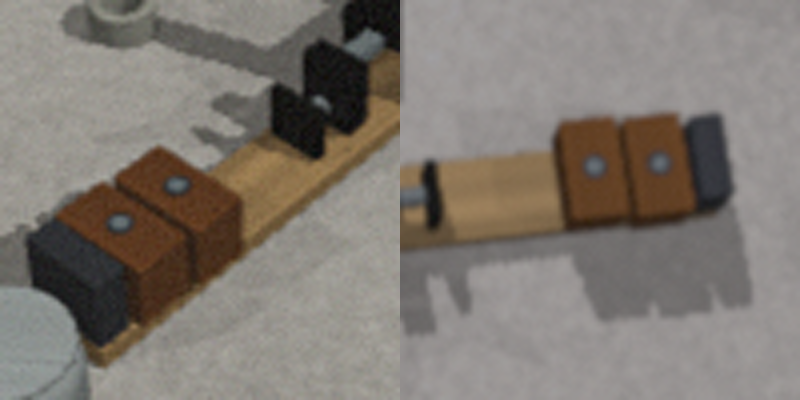

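View pics/p2f.png

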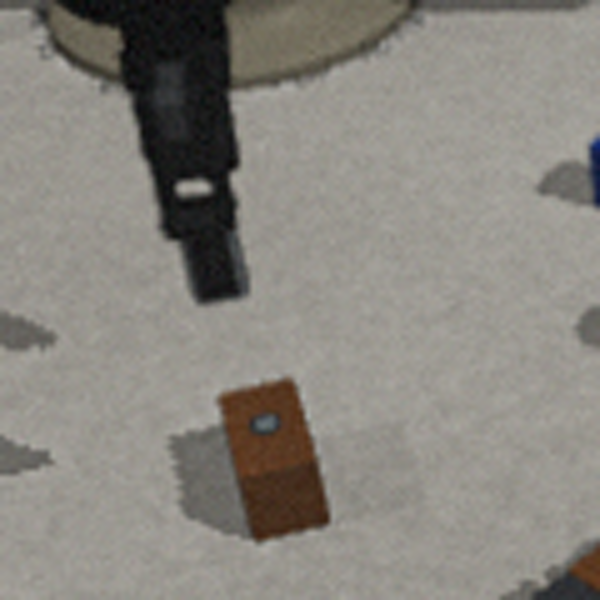

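Run:
```python
from fit import *
T=lambda u,v:(u/4+300-.4,v/4+150-.4)
S=lambda u,v:(u/4+200-.4,v/4+200-.4)
for nm,c in(("top",(609.1,-29.5,np.radians(8.03))),("scene",(610.36,-27.98,np.radians(8.55)))):
    P=ray(nm,[T(594,166),T(660,162)] if nm=="top" else [S(177,185),S(119,222)],56)
    R=np.array([[np.cos(c[2]),np.sin(c[2])],[-np.sin(c[2]),np.cos(c[2])]])
    print(nm,P[:,:2].round(1).tolist(),[(R@(q[:2]-c[:2])).round(1).tolist() for q in P])
print("far scene",ray("scene",(152.4,224.2),41),"top",ray("top",(392.3,278.2),41))
# edges dir of far block in scene
q=[(x/5+100-.4,y/5+140-.4) for x,y in((220,397),(292,378),(317,457),(243,478))]
P=ray("scene",q,40);print(P.round(1).tolist(),P.mean(0)); 
q=[(x/4.4+340-.4,y/4.4+165-.4) for x,y in((217,437),(275,458),(240,562),(188,548))]
P=ray("top",q,40);print(P.round(1).tolist(),P.mean(0))
p=ctrl.observe()["ee_pos"];print(proj("scene",[[p[0],p[1],z] for z in(129,140)]))
```

```text
top [[629.0, -325.1], [633.1, -365.4]] [[-21.6, -295.5], [-23.2, -336.0]]
scene [[621.2, -89.3], [624.0, -126.7]] [[1.6, -62.3], [-1.2, -99.7]]
far scene [[ 426.22260856 -193.05579941   41.        ]] top [[ 424.40815991 -193.22262827   41.        ]]
[[396.5, -199.5, 40.0], [405.0, -168.5, 40.0], [459.9, -185.6, 40.0], [451.8, -216.3, 40.0]] [ 428.29240178 -192.44364018   40.        ]
[[456.7, -185.9, 40.0], [446.7, -216.3, 40.0], [392.8, -197.5, 40.0], [399.3, -170.5, 40.0]] [ 423.86233053 -192.55671442   40.        ]
[[145.12763224 190.89824691]
 [144.11006457 186.53777812]]
```

Call:
play_rows(series=[{"x": 0.02, "y": 0, "z": -0.3, "roll": 0.6, "fingers": -1}, {"x": 0, "y": 0, "z": -0.3, "roll": 0.6, "fingers": -1}, {"x": 0, "y": 0, "z": -0.25, "roll": 0, "fingers": -1}, {"x": 0, "y": 0, "z": 0, "roll": 0, "fingers": -1}])

```text
time_s: 8.25
ee_pos: [429.9, -189.2, 61.3]
tcp_rot: [-179.8, -0.5, -17.6]
contact_force: [-0.0, 1.2, -0.1]
gripper_width: 1.0
```

Run:
```python
from fit import *
o=ctrl.observe();p=o["ee_pos"];print(p,o["tcp_rot"])
b=imaging.grab_frame("scene")
cv2.imwrite("pics/p3.png",cv2.resize(b[180:260,110:190,::-1],None,fx=7,fy=7,interpolation=cv2.INTER_CUBIC))
T=lambda u,v:((u-400)/4+300-.4,v/4+150-.4)
c=(609.1,-29.5,np.radians(8.03))
P=ray("top",[T(594,166),T(660,162)],56)
R=np.array([[np.cos(c[2]),np.sin(c[2])],[-np.sin(c[2]),np.cos(c[2])]])
print([(R@(q[:2]-c[:2])).round(1).tolist() for q in P])
```

```text
[ 429.86772756 -189.20121195   61.34373362] [-179.83442684   -0.51705997  -17.63078317]
[[2.1, -60.6], [0.6, -99.0]]
```

View pics/p3.png

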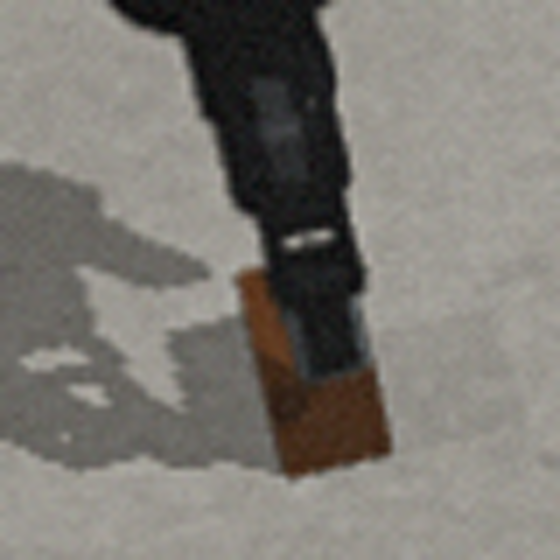

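Call:
play_rows(series=[{"x": -0.04, "y": -0.04, "z": -0.1, "roll": 0, "fingers": -1}, {"x": 0, "y": 0, "z": -0.15, "roll": 0, "fingers": -1}, {"x": 0, "y": 0, "z": -0.08, "roll": 0, "fingers": -1}, {"x": 0, "y": 0, "z": 0, "roll": 0, "fingers": -1}])

```text
time_s: 8.7
ee_pos: [428.6, -194.7, 31.4]
tcp_rot: [180.0, -1.0, -17.4]
contact_force: [-0.6, -0.5, -0.5]
gripper_width: 1.004
```

Call:
play_rows(series=[{"x": -0.02, "y": 0.01, "z": -0.04, "roll": 0, "fingers": -1}, {"x": 0, "y": 0, "z": 0, "roll": 0, "fingers": 1}, {"x": 0, "y": 0, "z": 0, "roll": 0, "fingers": 1}, {"x": 0, "y": 0, "z": 0, "roll": 0, "fingers": 1}, {"x": 0, "y": 0, "z": 0, "roll": 0, "fingers": 1}, {"x": 0, "y": 0, "z": 0, "roll": 0, "fingers": 1}, {"x": 0, "y": 0, "z": 0, "roll": 0, "fingers": 1}])

```text
time_s: 9.4
ee_pos: [427.3, -194.4, 29.5]
tcp_rot: [179.9, -1.3, -17.4]
contact_force: [0.1, 0.4, -0.1]
gripper_width: 0.691
```

Call:
play_rows(series=[{"x": 0, "y": 0, "z": 0.2, "roll": 0, "fingers": 1}, {"x": 0, "y": 0, "z": 0.4, "roll": 0, "fingers": 1}, {"x": 0, "y": 0, "z": 0.4, "roll": 0.8, "fingers": 1}, {"x": 0.3, "y": 0.2, "z": 0.1, "roll": 0.8, "fingers": 1}, {"x": 0.3, "y": 0.2, "z": 0, "roll": 0.8, "fingers": 1}, {"x": 0.3, "y": 0.2, "z": 0, "roll": 0.8, "fingers": 1}, {"x": 0.3, "y": 0.2, "z": 0, "roll": 0.8, "fingers": 1}, {"x": 0.3, "y": 0.2, "z": 0, "roll": 0.8, "fingers": 1}, {"x": 0.3, "y": 0.2, "z": 0, "roll": 0.8, "fingers": 1}, {"x": 0, "y": 0.1, "z": 0, "roll": 0, "fingers": 1}])

```text
time_s: 10.4
ee_pos: [612.1, -59.1, 143.8]
tcp_rot: [179.9, -1.2, 9.1]
contact_force: [-1.2, -0.7, -1.8]
gripper_width: 0.693
```

Call:
play_rows(series=[{"x": 0.01, "y": 0.04, "z": -0.2, "roll": -0.2, "fingers": 1}, {"x": 0, "y": 0, "z": -0.3, "roll": 0, "fingers": 1}, {"x": 0, "y": 0, "z": -0.1, "roll": 0, "fingers": 1}, {"x": 0, "y": 0, "z": 0, "roll": 0, "fingers": 1}])

```text
time_s: 10.8
ee_pos: [611.9, -53.0, 81.9]
tcp_rot: [179.9, -1.1, 8.2]
contact_force: [0.2, -0.0, -0.4]
gripper_width: 0.688
```

Run:
```python
from fit import *
o=ctrl.observe();p=o["ee_pos"];print(p,o["tcp_rot"])
b=imaging.grab_frame("scene")
cv2.imwrite("pics/p4.png",cv2.resize(b[180:290,200:310,::-1],None,fx=5.4,fy=5.4,interpolation=cv2.INTER_CUBIC))
```

```text
[611.90327549 -52.95328554  81.91495588] [179.87607052  -1.07287755   8.15987849]
```

View pics/p4.png

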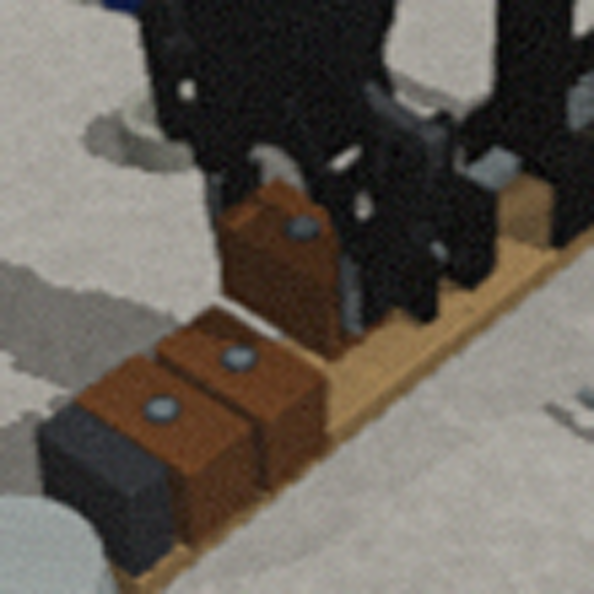

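Call:
play_rows(series=[{"x": 0.02, "y": 0, "z": -0.1, "roll": 0, "fingers": 1}, {"x": 0, "y": 0, "z": -0.1, "roll": 0, "fingers": 1}, {"x": 0, "y": 0, "z": -0.06, "roll": 0, "fingers": 1}, {"x": 0, "y": 0, "z": 0, "roll": 0, "fingers": 1}])

```text
time_s: 11.25
ee_pos: [615.1, -54.2, 57.5]
tcp_rot: [179.7, -1.4, 8.1]
contact_force: [-0.4, 0.6, -0.8]
gripper_width: 0.691
```

Call:
play_rows(series=[{"x": -0.012, "y": 0.02, "z": -0.05, "roll": 0, "fingers": 1}, {"x": 0, "y": 0, "z": -0.04, "roll": 0, "fingers": 1}, {"x": 0, "y": 0, "z": -0.02, "roll": 0, "fingers": 1}])

```text
time_s: 11.55
ee_pos: [614.1, -52.1, 46.3]
tcp_rot: [179.7, -1.4, 8.1]
contact_force: [-0.8, 0.6, -1.8]
gripper_width: 0.688
```

Call:
play_rows(series=[{"x": 0, "y": 0, "z": -0.02, "roll": 0, "fingers": 1}, {"x": 0, "y": 0, "z": -0.02, "roll": 0, "fingers": 1}])

```text
time_s: 11.75
ee_pos: [614.2, -52.2, 43.9]
tcp_rot: [179.7, -1.5, 8.1]
contact_force: [-9.8, 1.9, 31.9]
gripper_width: 0.693
```

Call:
play_rows(series=[{"x": 0, "y": 0, "z": 0.01, "roll": 0, "fingers": -0.2}, {"x": 0, "y": 0, "z": 0, "roll": 0, "fingers": -1}, {"x": 0, "y": 0, "z": 0, "roll": 0, "fingers": -1}, {"x": 0, "y": 0, "z": 0, "roll": 0, "fingers": -1}, {"x": 0, "y": 0, "z": 0.2, "roll": 0, "fingers": -1}, {"x": 0, "y": 0, "z": 0.4, "roll": 0, "fingers": -1}, {"x": 0, "y": 0, "z": 0.4, "roll": 0, "fingers": -1}, {"x": -0.2, "y": 0, "z": 0.4, "roll": 0, "fingers": -1}, {"x": -0.4, "y": 0, "z": 0.2, "roll": 0, "fingers": 1}, {"x": -0.4, "y": 0, "z": 0, "roll": 0, "fingers": 1}])

```text
time_s: 12.75
ee_pos: [513.8, -52.5, 208.3]
tcp_rot: [179.7, -1.4, 8.1]
contact_force: [-0.1, 0.2, 0.1]
gripper_width: 0.692
```

Call:
play_rows(series=[{"x": 0, "y": 0.4, "z": 0, "roll": 0, "fingers": 1}, {"x": 0, "y": 0.4, "z": 0, "roll": 0, "fingers": 1}, {"x": 0, "y": 0.4, "z": 0, "roll": 0, "fingers": 1}, {"x": 0.1, "y": 0.4, "z": 0, "roll": 0, "fingers": 1}, {"x": 0.2, "y": 0.4, "z": 0, "roll": 0, "fingers": 1}, {"x": 0.2, "y": 0.4, "z": 0, "roll": 0, "fingers": 1}, {"x": 0.1, "y": 0.2, "z": 0, "roll": 0, "fingers": 1}, {"x": 0, "y": 0, "z": 0, "roll": 0, "fingers": 1}])

```text
time_s: 13.55
ee_pos: [569.7, 216.5, 209.5]
tcp_rot: [179.6, -1.5, 7.8]
contact_force: [0.3, -0.8, 0.5]
gripper_width: 0.001
```

```bash
cat > look.py <<'E'
from fit import *
import sys
def look(tag):
    o=ctrl.observe();p=o["ee_pos"];print(o["time_s"],p.round(1),o["tcp_rot"].round(1),o["contact_force"].round(1),round(float(o["gripper_width"]),2))
    c=(609.6,-29,np.radians(8.2)); d=p[:2]-c[:2]; R=np.array([[np.cos(c[2]),np.sin(c[2])],[-np.sin(c[2]),np.cos(c[2])]]); print("clamp",(R@d).round(1))
    b=imaging.grab_frame("scene");t=imaging.grab_frame("top")
    cv2.imwrite(f"pics/{tag}s.png",b[:,:,::-1]);cv2.imwrite(f"pics/{tag}t.png",t[:,:,::-1])
    A=cv2.resize(b[140:290,200:350,::-1],None,fx=4,fy=4,interpolation=cv2.INTER_CUBIC)
    B=cv2.resize(t[160:240,215:395,::-1],None,fx=4.4,fy=4.4,interpolation=cv2.INTER_CUBIC)
    cv2.imwrite(f"pics/{tag}sc.png",A);cv2.imwrite(f"pics/{tag}tc.png",B)
if __name__=="__main__": look(sys.argv[1])
E
python3 look.py r1
```

```text
13.55 [569.7 216.5 209.5] [179.6  -1.5   7.8] [ 0.3 -0.8  0.5] 0.0
clamp [ -4.5 248.7]
```

View pics/r1sc.png

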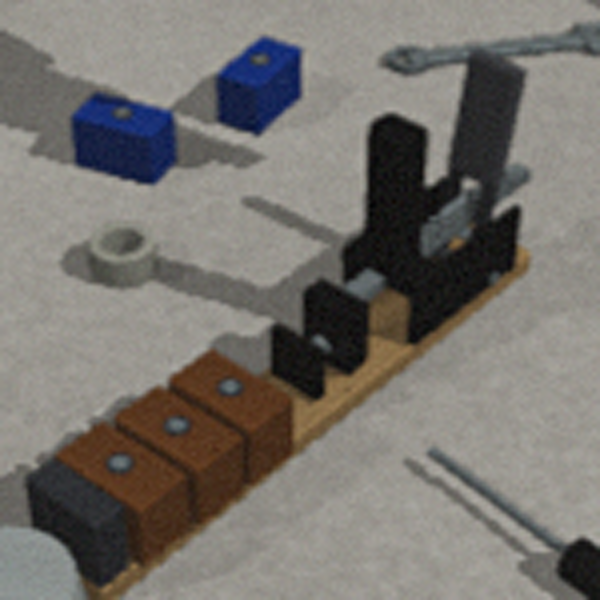

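View pics/r1tc.png

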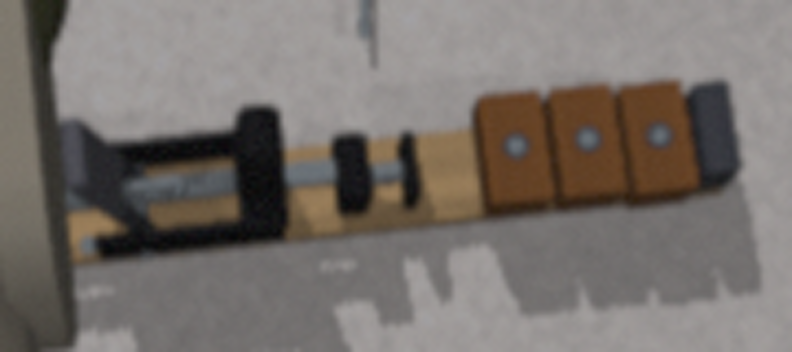

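Call:
play_rows(series=[{"x": 0.06, "y": -0.11, "z": -0.25, "roll": 0, "fingers": 1}, {"x": 0, "y": 0, "z": -0.3, "roll": 0, "fingers": 1}, {"x": 0, "y": 0, "z": -0.3, "roll": 0, "fingers": 1}, {"x": 0, "y": 0, "z": -0.05, "roll": 0, "fingers": 1}, {"x": 0, "y": 0, "z": 0, "roll": 0, "fingers": 1}])

```text
time_s: 14.15
ee_pos: [574.1, 196.7, 119.7]
tcp_rot: [179.5, -1.6, 7.3]
contact_force: [0.2, -0.8, 0.6]
gripper_width: 0.001
```

```bash
python3 look.py r2
```

```text
14.15 [574.1 196.7 119.7] [179.5  -1.6   7.3] [ 0.2 -0.8  0.6] 0.0
clamp [ -3.  228.5]
```

View pics/r2sc.png

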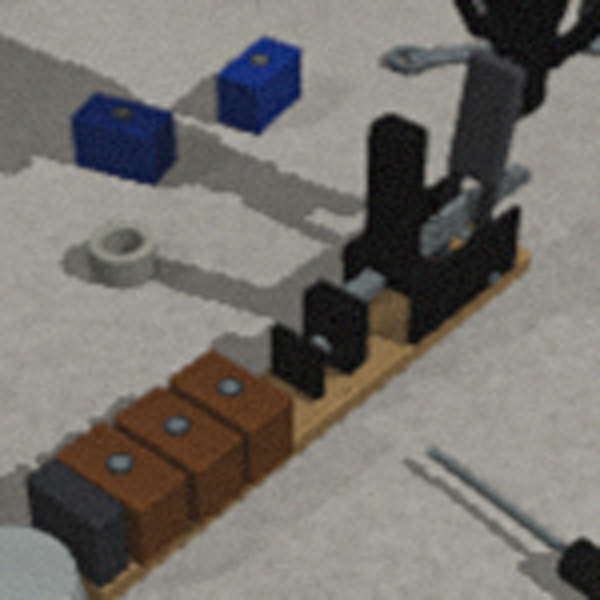

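Call:
play_rows(series=[{"x": 0.015, "y": -0.07, "z": 0, "roll": 0.05, "fingers": 1}, {"x": 0.015, "y": -0.07, "z": 0, "roll": 0.05, "fingers": 1}, {"x": 0.015, "y": -0.07, "z": 0, "roll": 0.05, "fingers": 1}, {"x": 0.015, "y": -0.07, "z": 0, "roll": 0.05, "fingers": 1}, {"x": 0.01, "y": -0.07, "z": 0, "roll": 0, "fingers": 1}, {"x": 0.01, "y": -0.07, "z": 0, "roll": 0, "fingers": 1}])

```text
time_s: 14.85
ee_pos: [583.7, 154.6, 125.5]
tcp_rot: [179.8, -2.2, 8.5]
contact_force: [-0.4, 8.9, -2.6]
gripper_width: -0.0
```

Call:
play_rows(series=[{"x": 0.01, "y": -0.06, "z": -0.03, "roll": 0, "fingers": 1}, {"x": 0.01, "y": -0.05, "z": -0.02, "roll": 0, "fingers": 1}])

```text
time_s: 15.05
ee_pos: [586.1, 144.1, 122.5]
tcp_rot: [-180.0, -2.3, 8.5]
contact_force: [-4.1, 7.4, 7.0]
gripper_width: 0.002
```

```bash
python3 look.py r3
```

```text
15.05 [586.1 144.1 122.5] [-180.    -2.3    8.5] [-4.1  7.4  7. ] 0.0
clamp [  1.4 174.7]
```

View pics/r3sc.png

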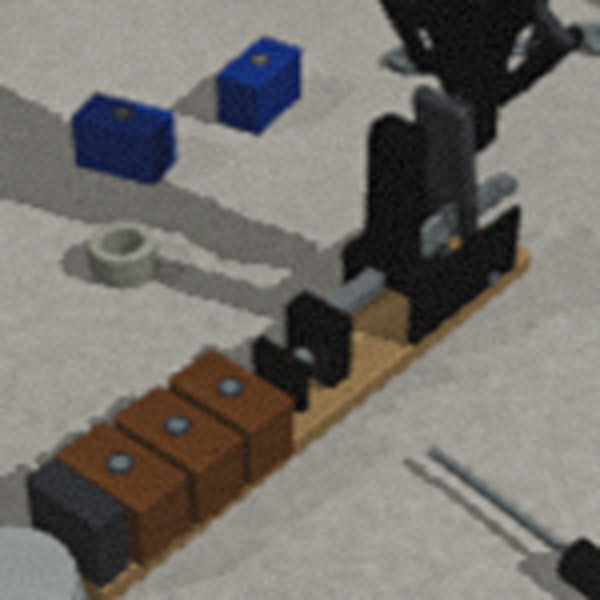

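View pics/r3tc.png

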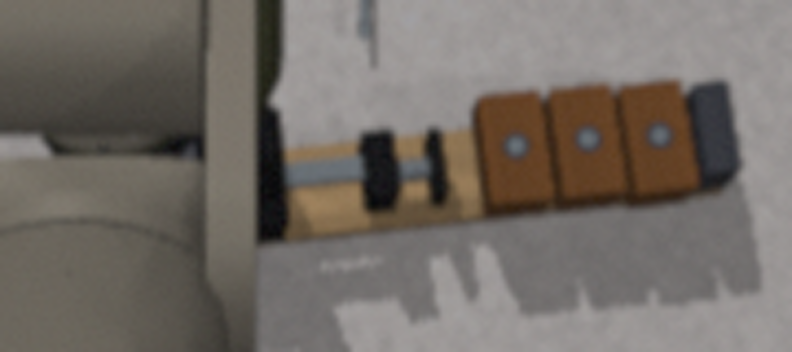

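Call:
play_rows(series=[{"x": -0.02, "y": 0.1, "z": 0, "roll": 0, "fingers": 1}, {"x": -0.02, "y": 0.15, "z": 0, "roll": 0, "fingers": 1}, {"x": -0.02, "y": 0.15, "z": 0, "roll": 0, "fingers": 1}, {"x": -0.01, "y": 0.05, "z": 0, "roll": 0, "fingers": 1}, {"x": 0, "y": 0, "z": 0, "roll": 0, "fingers": 1}])

```text
time_s: 15.65
ee_pos: [578.9, 191.9, 123.0]
tcp_rot: [180.0, -2.4, 8.5]
contact_force: [0.2, 0.3, 0.7]
gripper_width: 0.001
```

Call:
play_rows(series=[{"x": 0.01, "y": -0.07, "z": -0.03, "roll": 0, "fingers": 1}, {"x": 0.01, "y": -0.07, "z": -0.01, "roll": 0, "fingers": 1}, {"x": 0.01, "y": -0.07, "z": -0.01, "roll": 0, "fingers": 1}, {"x": 0.01, "y": -0.07, "z": -0.01, "roll": 0, "fingers": 1}, {"x": 0.01, "y": -0.07, "z": -0.01, "roll": 0, "fingers": 1}, {"x": 0.01, "y": -0.07, "z": -0.01, "roll": 0, "fingers": 1}, {"x": 0.01, "y": -0.05, "z": -0.01, "roll": 0, "fingers": 1}])

```text
time_s: 16.35
ee_pos: [586.4, 143.9, 115.5]
tcp_rot: [-179.5, -2.6, 8.4]
contact_force: [-6.3, 29.5, 9.9]
gripper_width: 0.002
```

```bash
python3 look.py r4
```

```text
16.35 [586.4 143.9 115.5] [-179.5   -2.6    8.4] [-6.3 29.5  9.9] 0.0
clamp [  1.7 174.5]
```

View pics/r4tc.png

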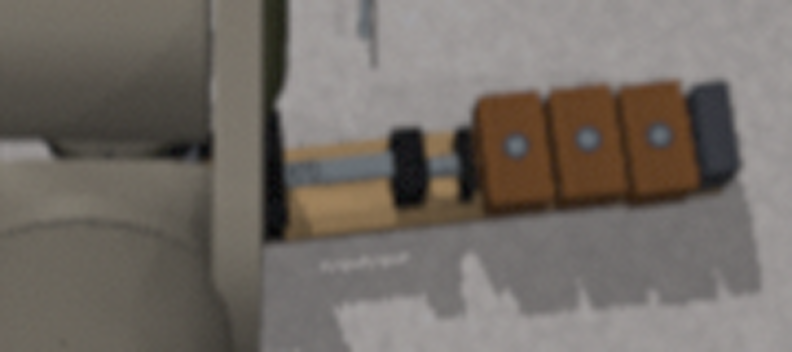

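Call:
play_rows(series=[{"x": -0.02, "y": 0.1, "z": 0.01, "roll": 0, "fingers": 1}, {"x": -0.02, "y": 0.15, "z": 0.01, "roll": 0, "fingers": 1}, {"x": -0.02, "y": 0.15, "z": 0.01, "roll": 0, "fingers": 1}, {"x": -0.01, "y": 0.05, "z": 0, "roll": 0, "fingers": 1}, {"x": 0, "y": 0, "z": 0, "roll": 0, "fingers": 1}])

```text
time_s: 16.95
ee_pos: [579.0, 190.1, 118.2]
tcp_rot: [-179.4, -2.6, 8.2]
contact_force: [-0.3, 1.9, 0.4]
gripper_width: -0.001
```

Call:
play_rows(series=[{"x": 0.01, "y": -0.07, "z": -0.01, "roll": 0, "fingers": 1}, {"x": 0.01, "y": -0.07, "z": -0.01, "roll": 0, "fingers": 1}, {"x": 0.01, "y": -0.07, "z": -0.01, "roll": 0, "fingers": 1}, {"x": 0.01, "y": -0.06, "z": -0.01, "roll": 0, "fingers": 1}, {"x": 0.01, "y": -0.06, "z": 0, "roll": 0, "fingers": 1}])

```text
time_s: 17.45
ee_pos: [584.7, 155.1, 114.7]
tcp_rot: [-179.2, -2.7, 8.2]
contact_force: [-0.8, 9.3, 1.0]
gripper_width: 0.0
```

```bash
python3 look.py r5
```

```text
17.45 [584.7 155.1 114.7] [-179.2   -2.7    8.2] [-0.8  9.3  1. ] 0.0
clamp [  1.6 185.7]
```

View pics/r5tc.png

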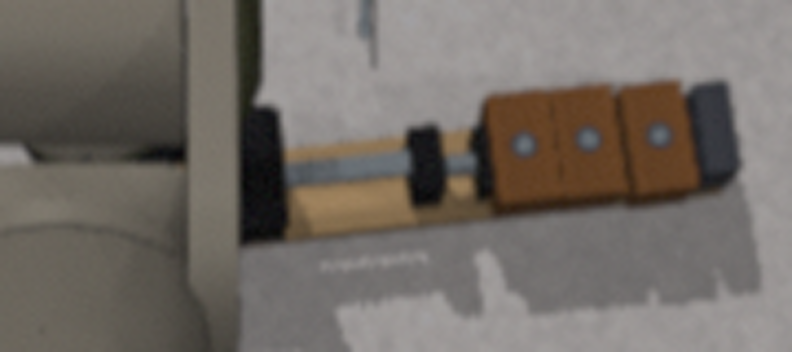

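Call:
play_rows(series=[{"x": 0.01, "y": -0.05, "z": 0, "roll": 0, "fingers": 1}, {"x": 0.01, "y": -0.04, "z": 0, "roll": 0, "fingers": 1}])

```text
time_s: 17.75
ee_pos: [586.1, 146.2, 114.2]
tcp_rot: [-178.9, -2.6, 8.1]
contact_force: [-1.6, 10.3, -2.0]
gripper_width: -0.002
```

```bash
python3 look.py r6
```

```text
17.75 [586.1 146.2 114.2] [-178.9   -2.6    8.1] [-1.6 10.3 -2. ] -0.0
clamp [  1.7 176.7]
```

View pics/r6tc.png

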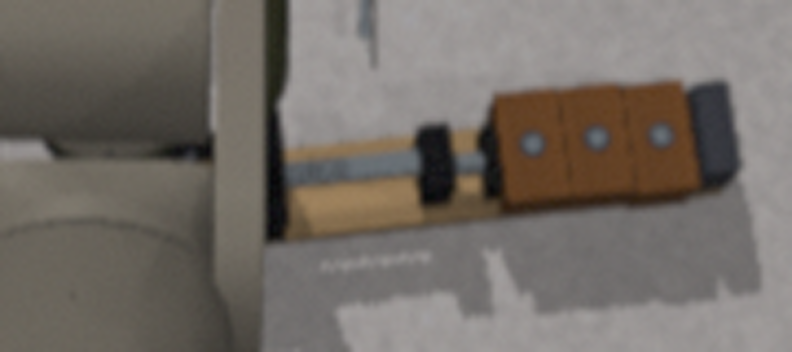

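View pics/r6sc.png

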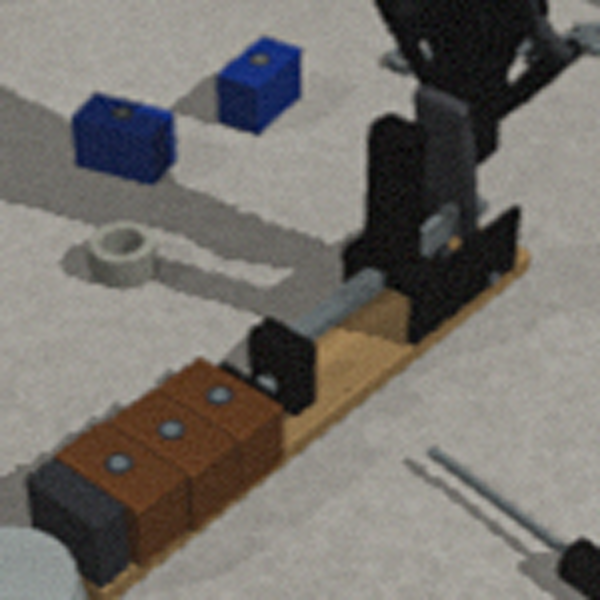

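Call:
play_rows(series=[{"x": -0.02, "y": 0.1, "z": 0.02, "roll": 0, "fingers": 1}, {"x": -0.02, "y": 0.15, "z": 0.02, "roll": 0, "fingers": 1}, {"x": -0.02, "y": 0.15, "z": 0.01, "roll": 0, "fingers": 1}, {"x": -0.01, "y": 0.05, "z": 0, "roll": 0, "fingers": 1}, {"x": 0, "y": 0, "z": 0, "roll": 0, "fingers": 1}])

```text
time_s: 18.35
ee_pos: [578.8, 192.1, 119.0]
tcp_rot: [-179.0, -2.5, 8.0]
contact_force: [-0.0, -0.3, 0.8]
gripper_width: -0.005
```

Call:
play_rows(series=[{"x": 0.01, "y": -0.07, "z": -0.01, "roll": 0, "fingers": 1}, {"x": 0.01, "y": -0.07, "z": -0.01, "roll": 0, "fingers": 1}, {"x": 0.01, "y": -0.06, "z": -0.01, "roll": 0, "fingers": 1}, {"x": 0.005, "y": -0.05, "z": 0, "roll": 0, "fingers": 1}, {"x": 0.005, "y": -0.04, "z": 0, "roll": 0, "fingers": 1}])

```text
time_s: 18.85
ee_pos: [583.7, 161.7, 116.8]
tcp_rot: [-178.8, -2.7, 8.0]
contact_force: [0.1, 7.8, 1.2]
gripper_width: 0.001
```

```bash
python3 look.py r7
```

```text
18.85 [583.7 161.7 116.8] [-178.8   -2.7    8. ] [0.1 7.8 1.2] 0.0
clamp [  1.6 192.5]
```

View pics/r7tc.png

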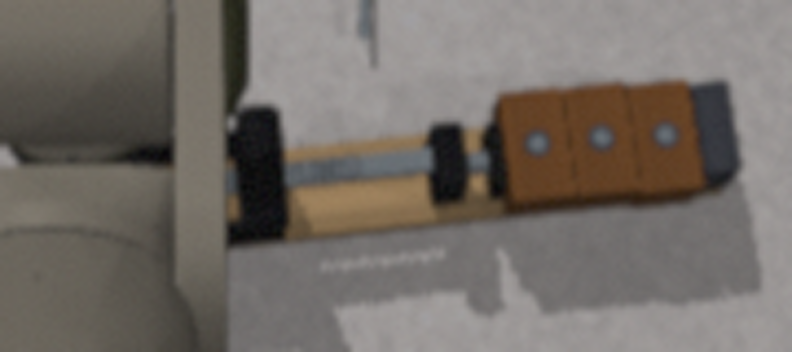

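Call:
play_rows(series=[{"x": 0.005, "y": -0.04, "z": 0, "roll": 0, "fingers": 1}, {"x": 0.005, "y": -0.03, "z": 0, "roll": 0, "fingers": 1}, {"x": 0.005, "y": -0.03, "z": 0, "roll": 0, "fingers": 1}])

```text
time_s: 19.25
ee_pos: [585.1, 152.4, 116.8]
tcp_rot: [-178.4, -2.8, 7.8]
contact_force: [-0.5, 14.8, 0.4]
gripper_width: -0.001
```

```bash
python3 look.py r8
```

```text
19.25 [585.1 152.4 116.8] [-178.4   -2.8    7.8] [-0.5 14.8  0.4] -0.0
clamp [  1.6 183.1]
```

View pics/r8tc.png

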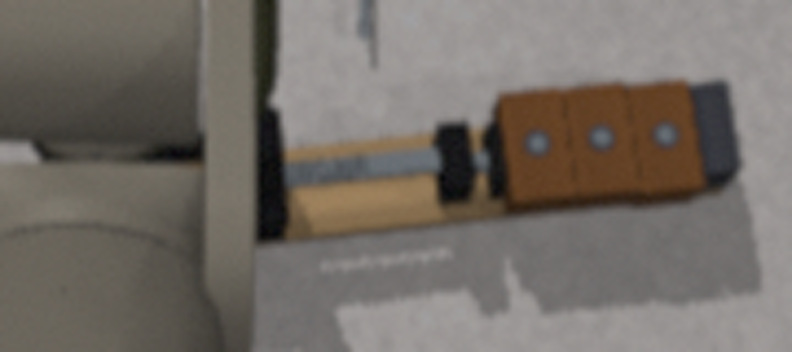

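Run:
```python
from fit import *
c=(609.1,-29.5,np.radians(8.03))
f=lambda q:((np.array(q)+.4-[215,160])*4.4).round(0)
for x in (0,):
  print("blocks screw", f(proj("top",cw(c,[[0,-103,56],[0,-69,56],[0,-35,56]]))).tolist())
  print("c left top corner", f(proj("top",cw(c,[[30,-18,55],[-30,-18,55]]))).tolist(), "pad back top", f(proj("top",cw(c,[[18,-10,52],[-18,-10,52]]))).tolist())
for j in (12,17,63,66,68,70,72,74):
  print(j,"head back/front top @x=+18,-18", f(proj("top",cw(c,[[18,89-j,57],[18,71-j,57],[-18,89-j,57],[-18,71-j,57]])))[:,0].tolist())
ims={k:cv2.imread(f"pics/{k}t.png") for k in("r1","r6","r7","r8")}
for k,im in ims.items():
    cv2.imwrite(f"pics/{k}z.png",cv2.resize(im[185:215,285:345],None,fx=10,fy=10,interpolation=cv2.INTER_CUBIC))
a=np.vstack([cv2.resize(ims[k][185:210,300:340],None,fx=16,fy=8,interpolation=cv2.INTER_CUBIC) for k in("r6","r7","r8")])
cv2.imwrite("pics/cmp.png",a)
g={k:cv2.cvtColor(im,cv2.COLOR_BGR2GRAY)[190:198,300:335].astype(int).mean(0).round().astype(int) for k,im in ims.items()}
for k in g: print(k,g[k].tolist())
```

```text
blocks screw [[668.0, 134.0], [604.0, 141.0], [540.0, 147.0]]
c left top corner [[500.0, 96.0], [515.0, 207.0]] pad back top [[487.0, 121.0], [496.0, 187.0]]
12 head back/front top @x=+18,-18 [323.0, 357.0, 330.0, 365.0]
17 head back/front top @x=+18,-18 [332.0, 367.0, 340.0, 374.0]
63 head back/front top @x=+18,-18 [420.0, 454.0, 428.0, 463.0]
66 head back/front top @x=+18,-18 [426.0, 460.0, 434.0, 468.0]
68 head back/front top @x=+18,-18 [429.0, 464.0, 438.0, 472.0]
70 head back/front top @x=+18,-18 [433.0, 467.0, 442.0, 476.0]
72 head back/front top @x=+18,-18 [437.0, 471.0, 445.0, 480.0]
74 head back/front top @x=+18,-18 [441.0, 475.0, 449.0, 484.0]
r1 [124, 122, 122, 122, 117, 88, 49, 31, 42, 76, 111, 121, 120, 120, 119, 119, 119, 120, 119, 118, 119, 116, 100, 65, 51, 65, 73, 72, 71, 70, 75, 84, 87, 82, 73]
r6 [121, 119, 120, 118, 118, 119, 119, 117, 110, 84, 48, 27, 22, 23, 22, 21, 28, 55, 92, 110, 114, 113, 107, 83, 54, 32, 24, 27, 45, 67, 72, 71, 69, 70, 76]
r7 [122, 120, 120, 118, 118, 118, 119, 118, 118, 117, 114, 106, 83, 47, 25, 24, 23, 21, 22, 31, 59, 95, 111, 107, 85, 58, 33, 24, 28, 43, 64, 73, 71, 70, 68]
r8 [120, 119, 119, 118, 119, 119, 118, 118, 118, 116, 115, 116, 112, 96, 68, 37, 24, 22, 24, 23, 23, 40, 75, 99, 84, 58, 32, 23, 27, 44, 64, 72, 71, 69, 69]
```

View pics/cmp.png

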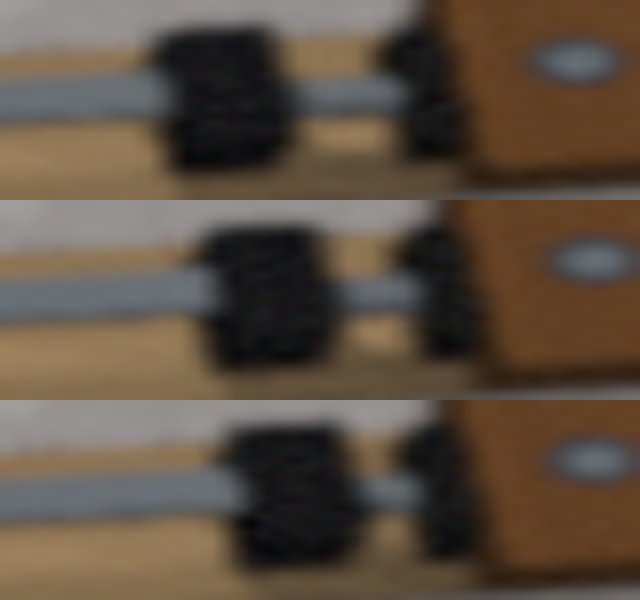

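View pics/r8sc.png

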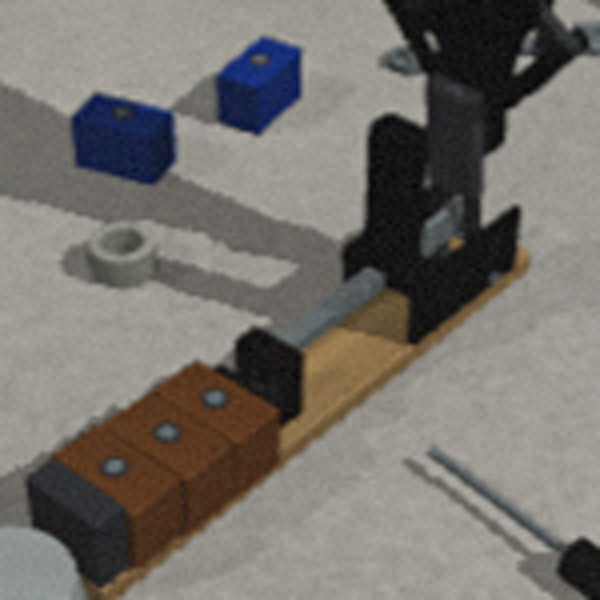

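Run:
```python
from fit import *
print(ctrl.observe()["contact_force"],ctrl.observe()["ee_pos"])
for k in("r1","r2","r3","r4","r5","r6","r7","r8"):
    im=cv2.cvtColor(cv2.imread(f"pics/{k}t.png"),cv2.COLOR_BGR2GRAY).astype(float)
    out=[]
    for rows in((189,192),(198,203)):
        g=im[rows[0]:rows[1]].mean(0); e=[]
        for u in range(285,335):
            a,b=g[u],g[u+1]
            if (a-70)*(b-70)<0: e.append(round(u+(a-70)/(a-b),2)*(1 if b>a else -1))
        out.append(e)
    print(k,out)
```

```text
[-1.05846726 11.91103629  0.93851456] [585.1297062  152.28403146 116.83818936]
r1 [[np.float64(-322.46), np.float64(324.94)], [np.float64(-290.71), np.float64(299.42), np.float64(-305.78), np.float64(310.11), np.float64(-323.74), np.float64(326.52)]]
r2 [[np.float64(-322.44), np.float64(324.98)], [np.float64(-290.72), np.float64(299.41), np.float64(-305.78), np.float64(310.13), np.float64(-323.74), np.float64(326.48)]]
r3 [[np.float64(-298.63), np.float64(303.16), np.float64(-311.98), np.float64(314.27), np.float64(-322.42), np.float64(324.98)], [np.float64(-296.97), np.float64(305.71), np.float64(-311.8), np.float64(316.27), np.float64(-323.73), np.float64(326.58), np.float64(-328.8), np.float64(330.14)]]
r4 [[np.float64(-303.77), np.float64(310.26), np.float64(-318.15), np.float64(324.96)], [np.float64(-303.35), np.float64(312.22), np.float64(-318.48), np.float64(326.52)]]
r5 [[np.float64(-307.33), np.float64(314.37), np.float64(-321.69), np.float64(326.94), np.float64(-330.5), np.float64(331.27)], [np.float64(-307.16), np.float64(316.24), np.float64(-322.14), np.float64(328.47)]]
r6 [[np.float64(-309.52), np.float64(316.66), np.float64(-323.42), np.float64(328.86), np.float64(-331.67), np.float64(332.5)], [np.float64(-309.38), np.float64(318.38), np.float64(-324.03), np.float64(330.65)]]
r7 [[np.float64(-312.23), np.float64(319.65), np.float64(-324.44), np.float64(329.96), np.float64(-333.2), np.float64(334.27)], [np.float64(-312.06), np.float64(321.12), np.float64(-325.19), np.float64(331.67)]]
r8 [[np.float64(-313.68), np.float64(321.18), np.float64(-324.42), np.float64(329.94), np.float64(334.3)], [np.float64(-313.76), np.float64(322.85), np.float64(-325.18), np.float64(331.67), np.float64(-333.83)]]
```

Run:
```python
from fit import *
from look import look
look("r9")
im=cv2.cvtColor(cv2.imread("pics/r9t.png"),cv2.COLOR_BGR2GRAY).astype(float); g=im[198:203].mean(0)
print([round(u+(g[u]-70)/(g[u]-g[u+1]),2) for u in range(285,335) if (g[u]-70)*(g[u+1]-70)<0])
f=lambda u,v:(u/4.4+215-.4,v/4.4+160-.4)
c=(609.1,-29.5,np.radians(8.03)); R=np.array([[np.cos(c[2]),np.sin(c[2])],[-np.sin(c[2]),np.cos(c[2])]])
print([(R@(q[:2]-c[:2])).round(1).tolist() for q in ray("top",[f(538,144),f(602,139),f(667,134)],56)])
print(ctrl.observe()["contact_force"])
a,b=cv2.imread("pics/top0.png"),cv2.imread("pics/r9t.png")
cv2.imwrite("pics/fin.png",b)
```

```text
19.35 [585.1 152.3 116.8] [-178.4   -2.8    7.8] [-1.1 11.9  0.9] -0.0
clamp [  1.6 182.9]
[np.float64(313.76), np.float64(322.86), np.float64(325.16), np.float64(331.63), np.float64(333.83), np.float64(334.33)]
[[1.8, -34.4], [1.1, -68.2], [0.3, -102.7]]
[-0.14797288 12.52802975  0.4011011 ]
```

View pics/fin.png

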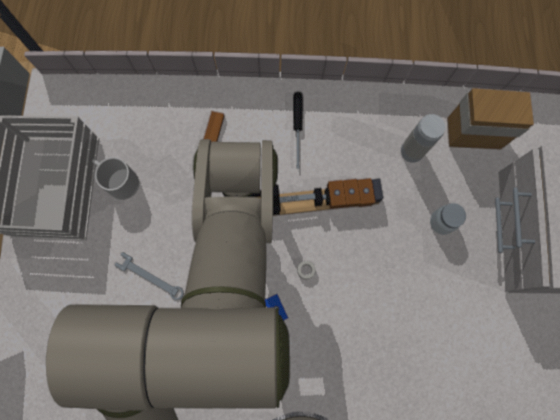

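```bash
python3 -c "
from rig import ctrl
print(ctrl.finish_job())
o=ctrl.observe();print(o['time_s'],o['contact_force'],o['ee_pos'])"
```

```text
the job is handed in; nothing more can be done
None
the job is handed in; nothing more can be done
```

I set both loose brown blocks in the clamp beside the one at the stop. I then pumped the trigger four strokes from behind the paddle and handed in with the paddle still squeezed. The hand-in gave no verdict.

- **Row:** In the last top picture the blocks lie at clamp y of about -102.7, -68.2 and -34.4 mm, with x between 0.3 and 1.8 mm. They are closed up against the stop and no part of the arm is touching them.
- **Pad:** From how far the gap between head and pad had closed in the picture, I estimate it is about 8 mm in. The two sets of picture rows I measured gave 7.6 and 8.0 mm, and I trust the figure to about 1–1.5 mm. It did not change between the last two pictures.
- **Trigger:** It is held with about 12 N. That is some 2 N more than I reckoned from the springs, and one reading just after the last push was 14.8 N. The paddle is about 8 mm short of its full stroke.
- **Bystanders:** The mug, wrench, tape roll, screwdriver, can and jar are where they were in the first picture. The arm partly hides the offcut and mostly hides the blue blocks, but it never went near any of them.
- **Disagreement:** The two cameras differed by up to about 6 mm on some points early on. I checked each placement by its position relative to the blocks already in the bed. The far block's angle first came out as -23°; I corrected it to about -17.5° before gripping.
- **Hard contact:** Lowering the last block pressed it onto the bed with about 32 N before I eased off. The second pump stroke ran to the end of the trigger's travel at about 30 N. Both were brief and under the 40 N limit.

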